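# Unbung the valve blocks and line them up in the comb

### The job

Of the three aluminium valve blocks on the bench, two or all three have a tight rubber bung stuck in the port: work every bung out by rocking it to and fro along the length of its block while drawing it straight up (a plain pull only picks up the block, and the blocks must stay down on the bench, neither lifted nor tipped), and drop it into the grey tub. Slide all three blocks along the bench, never carrying it, into a bay of its own in the comb, lengthwise and fully home against the back stop.

Things in the scene. Friction and masses are not known exactly. Their poses are not given: they have to be found in the camera images.
- block1_centre (a point): aluminium valve block, 110 (its x) x 56 (its y) x 60 mm high, about 1 kg, standing on the bench; the point is its centre, 30 mm up. It is the same either way round. In the middle of its top is an oblong port, 48 x 23 mm (long way along the block's x), 28 mm deep, in which its bung is stuck if it has one. Its plain long sides can be gripped across the 56 mm.
- bung1_grip (a point): middle of the grip head of block 1's black rubber bung (74 mm tall, 60 g); absent if the block is open already. Upright in the port at the start, axes as the block's. The square head, 26 x 26 mm, reaches 18 mm above and 22 mm below the point, which starts 88 mm above the bench (block's top 60 mm). Below the head a plug 30 (x) x 20 (y) mm goes down into the port, to 56 mm below the point.
- block1_lips (a point): point in the port, 54 mm above the bench, midway between two sprung rubber lips that squeeze the plug from +x and -x. A straight pull on the bung takes 15 to 20 N, more than the block weighs. Rocked about the block's y axis through this point, 8 degrees each way (room for 10), it rises about 3 mm a swing with little force; free after 20 mm. Tilting about x or twisting does nothing.
- block2_centre (a point): aluminium valve block, 110 (its x) x 56 (its y) x 60 mm high, about 1 kg, standing on the bench; the point is its centre, 30 mm up. It is the same either way round. In the middle of its top is an oblong port, 48 x 23 mm (long way along the block's x), 28 mm deep, in which its bung is stuck if it has one. Its plain long sides can be gripped across the 56 mm.
- bung2_grip (a point): middle of the grip head of block 2's black rubber bung (74 mm tall, 60 g); absent if the block is open already. Upright in the port at the start, axes as the block's. The square head, 26 x 26 mm, reaches 18 mm above and 22 mm below the point, which starts 88 mm above the bench (block's top 60 mm). Below the head a plug 30 (x) x 20 (y) mm goes down into the port, to 56 mm below the point.
- block2_lips (a point): point in the port, 54 mm above the bench, midway between two sprung rubber lips that squeeze the plug from +x and -x. A straight pull on the bung takes 15 to 20 N, more than the block weighs. Rocked about the block's y axis through this point, 8 degrees each way (room for 10), it rises about 3 mm a swing with little force; free after 20 mm. Tilting about x or twisting does nothing.
- block3_centre (a point): aluminium valve block, 110 (its x) x 56 (its y) x 60 mm high, about 1 kg, standing on the bench; the point is its centre, 30 mm up. It is the same either way round. In the middle of its top is an oblong port, 48 x 23 mm (long way along the block's x), 28 mm deep, in which its bung is stuck if it has one. Its plain long sides can be gripped across the 56 mm.
- bung3_grip (a point): middle of the grip head of block 3's black rubber bung (74 mm tall, 60 g); absent if the block is open already. Upright in the port at the start, axes as the block's. The square head, 26 x 26 mm, reaches 18 mm above and 22 mm below the point, which starts 88 mm above the bench (block's top 60 mm). Below the head a plug 30 (x) x 20 (y) mm goes down into the port, to 56 mm below the point.
- block3_lips (a point): point in the port, 54 mm above the bench, midway between two sprung rubber lips that squeeze the plug from +x and -x. A straight pull on the bung takes 15 to 20 N, more than the block weighs. Rocked about the block's y axis through this point, 8 degrees each way (room for 10), it rises about 3 mm a swing with little force; free after 20 mm. Tilting about x or twisting does nothing.
- bay1 (a point): bay 1 of the fixed aluminium comb (bay1 at its left as seen from the robot, bay2 middle, bay3 right; 130 mm apart): where the centre of a block pushed home in this bay lies, 30 mm up. x points into the bay, to the back stop, whose face is 55 mm ahead of the point. Ribs 24 mm high and 37 mm wide, 93 mm clear between them, reach 36 mm forward from the back stop on both sides of the bay.
- bay2 (a point): bay 2 of the fixed aluminium comb (bay1 at its left as seen from the robot, bay2 middle, bay3 right; 130 mm apart): where the centre of a block pushed home in this bay lies, 30 mm up. x points into the bay, to the back stop, whose face is 55 mm ahead of the point. Ribs 24 mm high and 37 mm wide, 93 mm clear between them, reach 36 mm forward from the back stop on both sides of the bay.
- bay3 (a point): bay 3 of the fixed aluminium comb (bay1 at its left as seen from the robot, bay2 middle, bay3 right; 130 mm apart): where the centre of a block pushed home in this bay lies, 30 mm up. x points into the bay, to the back stop, whose face is 55 mm ahead of the point. Ribs 24 mm high and 37 mm wide, 93 mm clear between them, reach 36 mm forward from the back stop on both sides of the bay.
- tub_mouth (a point): centre of the mouth of the fixed grey round tub, 124 mm above the bench; the tub is 156 mm across at the rim and 120 mm at its foot, open inside, with walls and floor about 5 mm thick
There are look-alikes about, which are no part of the job. Leave any orange or purple look-alike of the part that bears bung2_grip alone.

How it is judged:
By the outcome, as a careful person would: the job done as asked, in the order asked, and still so for the second after the job is handed in, with the robot touching nothing.
Of bung1, bung2, bung3 only 2 to 3 are there at a start; the rules pass over those that are not, and their reading is None.
At some moment in a run one of block1, block2, block3 may be knocked a few centimetres aside while the robot is not near it.
Once in a run the grip may slacken for a moment while it holds something.
It also fails if it takes over 210 s, if anything falls off the work surface, if the arm or the gripper's body presses on something with over 40 N, if the wrist force passes 120 N, or if a joint passes its speed limit or range.

### The arm

A 6-joint arm with a two-finger parallel gripper is mounted at the origin on a cart in front of the work surface, level with it; the furniture and walls round the work are solid. World frame = base frame: x ahead of the robot, y to its left, z up, the work surface at z = 0. Lengths are in mm, angles in rad, forces in N, time in s.
With the tool pointing down it reaches from about 300 to 875 mm from the base axis. Payload 6.4 kg.
Tool frame: the origin (TCP) lies at the very end of the fingers, on their centre line; the grasp point (between the pads) lies 19 mm behind it; z points along the fingers, y is the line along which they close (so a half turn about z gives the same grasp; the last joint's range is limited). The gripper opens to 88 mm and grips with 3 to 60 N. Pads are 18 mm wide; open, the fingers measure 123 mm over their backs; the gripper's body (75 mm by 187 mm) begins 45 mm behind the grasp point.
Start: joints at [-1.333, 0.181, 1.607, -0, 1.354, -0.206], TCP at [246.908, -519.305, 238.714] pointing down, gripper open.
Joint ranges: [-2.99, 2.99], [-0.89, 2.07], [0.3, 2.58], [-1.14, 4.28], [0, 2.63], [-3.12, 3.12]. Speed limits (rad/s): [2.57, 2.57, 3.01, 3.14, 3.14, 3.14].

### API

Orientations are given as a rotation vector (axis times angle).
In Python, from cell import ctrl gives the robot as it stands.
- The arm moves only by the shell command python3 -m jog 'ROWS' [OPENING] [FORCE]. ROWS is JSON, one flat list of numbers, 6 for each row, row after row: the shift along the tool's x, y, z in mm, then the turn, a rotation vector about the tool's x, y, z in degrees. A call has 1 to 8 rows; each row is the pose to reach, as a shift and turn from the pose commanded when the call began, along the tool's axes at that moment; what a row does not reach only later rows make up. A row lasts 1/8 s, in which the tool goes at most 62.5 mm and 10.7 degrees, less where a joint would pass 70% of its speed; a pose out of reach is approached as far as the arm can. A call with a gripper value outside its range is refused whole. OPENING is the gripper's target within -1 to 1 (fully open at 1, half-way at 0, shut at -1), set as the call begins (- or left out, the last holds). The fingers move at their own pace and stop on an object; FORCE is the grip in N (left out, the last holds). Time passes only in rows, so rows that repeat a pose let the fingers close. It gives the time, the measured TCP pose, the force, the opening and the grip force at its end, in the units of the state.
- ctrl.read_state(): the state, without advancing time (a new reading comes with each control period).
- ctrl.camera(name): name is "scene" or "side" or "wrist"; returns the picture (384x512x3 uint8, red, green, blue); there is no depth.
- ctrl.camera_info(name): a dict with "fx", "fy", "cx", "cy" (pixels), "eye" and "attitude" of the camera in the world; the wrist camera has in their place "mount" (4x4, takes a point from camera to tool coordinates, whose origin is the TCP and whose axes are the flange's). Camera axes: x right, y down, z forward; pixel columns grow to the right and rows downward; lengths in mm; the calibration is good to about 2 mm. A picture is of the moment at which its call begins: read the wrist's pose just before it. camera_info takes no time and is no camera call.
- ctrl.sign_off(): hands the job in; it is judged then, once.
The state is a dict: "time_s": time; "qpos": joint angles; "qd": joint speeds; "joint_efforts": joint torques, N m; "eef_pos": TCP position; "orientation": TCP orientation; "wrist_force": force on the tool from outside, world axes, zero at the start; "torque": the same for the moment, N m; "grip_width": finger opening in mm; "gripper_force": force on a finger pad.
Only numpy, scipy, OpenCV 4.12 (cv2) and the standard library are available. Lean on these libraries where they do the work, as an engineer would, in place of code of your own. Each camera call takes 0.05 s, during which the arm holds its last target. There are 200 camera calls.

## Working session

There is one attempt and no reset: what is moved stays moved. The work goes in short steps, Python scripts to look and compute and a shell command to move; the robot and the scene stay as the last step left them, time stands still between calls to the robot, and variables do not carry over. Pictures are saved under pics/ and viewed, at most 14 in all, crops included, and the job is handed in when it is done.

```bash
ls; mkdir -p pics; python3 - <<'E'
from cell import ctrl
import cv2,json
for n in ("scene","side","wrist"):
    im=ctrl.camera(n); cv2.imwrite(f"pics/{n}0.png",im[:,:,::-1])
    print(n,ctrl.camera_info(n))
s=ctrl.read_state();print(s)
a=cv2.imread("pics/scene0.png");b=cv2.imread("pics/side0.png")
import numpy as np
E
```

```text
pics
scene {'fx': 499.33665275605415, 'fy': 499.33665275605415, 'cx': 258.0082097004901, 'cy': 187.3293027234216, 'eye': array([ -23.84236914, 1038.68497273, 1044.70147929]), 'attitude': array([-0.57308618,  2.60398839, -1.26024562])}
side {'fx': 376.1342234736783, 'fy': 376.1342234736783, 'cx': 257.4558113093084, 'cy': 191.65361002438078, 'eye': array([165.81569022, 818.12660078, 761.14186622]), 'attitude': array([-0.53866332,  2.60495151, -1.33530985])}
wrist {'fx': 298.655499944226, 'fy': 298.655499944226, 'cx': 257.2449733576802, 'cy': 188.07294843079376, 'mount': array([[ 3.21527571e-04, -9.48635242e-01, -3.16371735e-01,
         8.30967342e+01],
       [ 9.99999918e-01,  3.83227560e-04, -1.32804609e-04,
        -3.16907333e-02],
       [ 2.47225501e-04, -3.16371666e-01,  9.48635287e-01,
        -1.45708201e+02],
       [ 0.00000000e+00,  0.00000000e+00,  0.00000000e+00,
         1.00000000e+00]])}
{'time_s': 0.15, 'qpos': array([-1.33325752e+00,  1.81358813e-01,  1.60774971e+00, -1.65280538e-05,
        1.35379317e+00, -2.06308794e-01]), 'qd': array([-2.64166688e-04, -1.21912206e-03, -2.23819079e-03,  8.00223554e-05,
       -3.40328576e-04, -1.44076360e-03]), 'joint_efforts': array([ 1.80161511e-03, -4.34228075e+01, -3.42173553e+01,  7.04174442e-02,
        3.56331503e-02, -7.01041427e-05]), 'eef_pos': array([ 246.82611734, -518.88840528,  238.03743426]), 'orientation': array([-3.06326988e+00, -6.91202862e-01,  5.74295047e-05]), 'wrist_force': array([ 0.78439097, -0.33898769,  1.33825043]), 'torque': array([-0.04715928, -0.00077675, -0.0028342 ]), 'gripper_force': 0.0, 'grip_width': 88.55837419013622}
```

View pics/scene0.png

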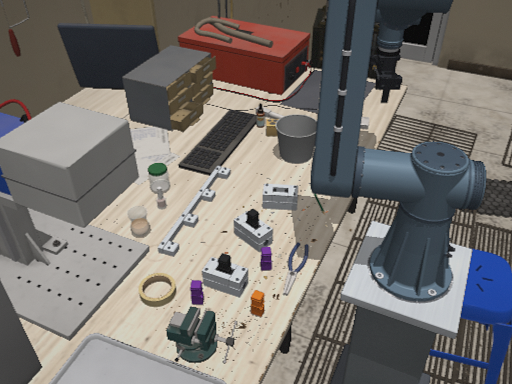

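View pics/side0.png

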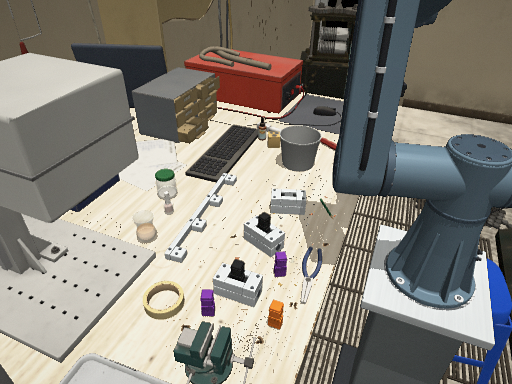

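The scene picture shows three blocks: (280,196) open, (254,230) with a black bung, (225,275) with a black bung. The comb runs from (168,246) to (222,172) and the tub is at (297,138). The look-alikes are purple at (266,258) and (197,292), and orange at (258,303). None of them is black and none sits in a block, so the bungs wanted are the black ones. I'll confirm with an enlarged crop.

```bash
cat > h.py <<'E'
import numpy as np, cv2
from scipy.spatial.transform import Rotation as R
from cell import ctrl
def cam(n,s=None):
    i=ctrl.camera_info(n); K=np.array([[i['fx'],0,i['cx']],[0,i['fy'],i['cy']],[0,0,1]])
    if n=='wrist':
        s=s or ctrl.read_state(); T=np.eye(4); T[:3,:3]=R.from_rotvec(s['orientation']).as_matrix(); T[:3,3]=s['eef_pos']
        T=T@i['mount']; return K,T[:3,:3],T[:3,3]
    return K,R.from_rotvec(i['attitude']).as_matrix(),np.array(i['eye'])
def ray(c,uv,z):
    K,Rm,e=c; uv=np.atleast_2d(uv).astype(float)
    d=(Rm@np.linalg.inv(K)@np.c_[uv,np.ones(len(uv))].T).T
    return e+d*((z-e[2])/d[:,2])[:,None]
def proj(c,p):
    K,Rm,e=c; q=K@Rm.T@(np.atleast_2d(p)-e).T; return (q[:2]/q[2]).T
def crop(im,x0,y0,x1,y1,k,name):
    cv2.imwrite(name,cv2.resize(im[y0:y1,x0:x1,::-1],None,fx=k,fy=k,interpolation=cv2.INTER_CUBIC))
E
python3 - <<'E'
from h import *
c=cam('scene'); im=cv2.imread('pics/scene0.png')[:,:,::-1]
crop(im,150,160,310,310,4,'pics/c1.png')
for n,uv,z in [('comb ribs',[(168,246),(190,218),(207,195),(222,172)],24),('tub',[(297,127)],124),('blocks',[(280,188),(254,226),(225,270)],60),('black',[(253,216),(225,262)],88)]:
    print(n,ray(c,uv,z).round())
E
```

```text
comb ribs [[ 646.  223.   24.]
 [ 651.   93.   24.]
 [ 659.  -26.   24.]
 [ 674. -157.   24.]]
tub [[ 491. -384.  124.]]
blocks [[ 441. -116.   60.]
 [ 440.   79.   60.]
 [ 437.  264.   60.]]
black [[448.  69.  88.]
 [437. 262.  88.]]
```

View pics/c1.png

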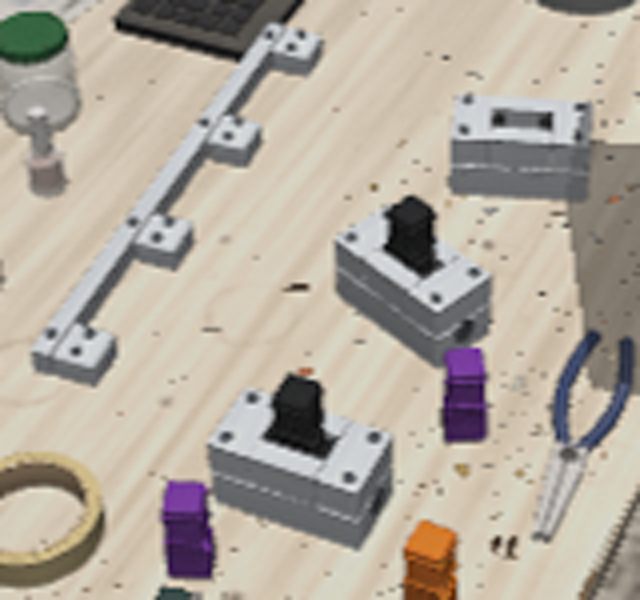

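The crop confirms it: the two black bungs sit in the ports at scene (253,222) and (225,265), and the far block at (280,190) is open. The orange and purple ones stand loose on the bench, so I leave them alone. Next is a look with the wrist camera from above.

```bash
cat >> h.py <<'E'
def pose(s=None):
    s=s or ctrl.read_state(); return R.from_rotvec(s['orientation']),np.array(s['eef_pos'])
def go(xyz,yaw,s=None):
    "shift (tool axes) and turn to reach tool-down pose with tool x at world angle yaw (deg); nearest of the two half turns"
    r,p=pose(s); best=None
    for k in (0,180):
        a=np.radians(yaw+k); t=R.from_matrix(np.c_[[np.cos(a),np.sin(a),0],[np.sin(a),-np.cos(a),0],[0,0,-1]])
        v=(r.inv()*t).as_rotvec(degrees=True)
        if best is None or np.linalg.norm(v)<np.linalg.norm(best): best=v
    print('shift',r.inv().apply(np.array(xyz)-p).round(1),'turn',best.round(1))
E
python3 -c "
from h import *
go((430,70,330),0)"
```

```text
shift [ 418.3 -453.3  -91.3] turn [-0.1  0.  25.4]
```

```bash
python3 -m jog '[20,-20,-30,0,0,0, 60,-60,-60,0,0,4, 95,-105,-75,0,0,8, 135,-145,-85,0,0,12, 175,-190,-91,0,0,16, 215,-230,-91,0,0,20, 255,-275,-91,0,0,24, 290,-315,-91,0,0,25.4]' 1; python3 -c "
from h import *
go((430,70,330),0)"
```

```text
time_s: 1.15
eef_pos: [373.6, -108.3, 329.7]
orientation: [3.141, -0.001, 0.001]
wrist_force: [0.9, 0.3, 0.6]
grip_width: 88.2
gripper_force: 0.0
shift [  56.2 -178.3   -0.3] turn [ 0. -0. -0.]
```

```bash
python3 -m jog '[15,-45,0,0,0,0, 30,-90,0,0,0,0, 45,-135,0,0,0,0, 56,-178,0,0,0,0, 56,-178,0,0,0,0, 56,-178,0,0,0,0]'; cat > look.py <<'E'
import sys; from h import *
s=ctrl.read_state(); im=ctrl.camera('wrist'); c=cam('wrist',s)
np.save('pics/w.npy',im); cv2.imwrite(sys.argv[1],im[:,:,::-1]); print(s['eef_pos'].round(1))
hsv=cv2.cvtColor(im,cv2.COLOR_RGB2HSV)
# block top: pale, low-saturation face; closed over the port and screws
m=((hsv[...,1]<30)&(hsv[...,2]>135)).astype(np.uint8)*255
m=cv2.morphologyEx(m,cv2.MORPH_OPEN,np.ones((3,3)))
cv2.imwrite('pics/mask.png',m)
for k in cv2.findContours(m,cv2.RETR_EXTERNAL,cv2.CHAIN_APPROX_NONE)[0]:
    if cv2.contourArea(k)<400: continue
    p=ray(c,k[:,0]+0.0,60)[:,:2].astype(np.float32)
    (o,wh,a)=cv2.minAreaRect(p)
    if wh[0]<wh[1]: a+=90; wh=wh[::-1]
    print('px',k[:,0].mean(0).round(),'ctr@60',np.round(o,1),'size',np.round(wh,1),'long-axis deg',round((a+90)%180-90,1))
E
python3 look.py pics/w1.png
```

```text
time_s: 1.9
eef_pos: [429.2, 67.4, 329.4]
orientation: [3.141, 0.002, -0.001]
wrist_force: [0.4, -0.6, 0.5]
grip_width: 88.1
gripper_force: 0.0
[429.2  67.4 329.4]
px [224. 353.] ctr@60 [ 59.3 123.1] size [103.5  45.8] long-axis deg -1.3
px [273. 294.] ctr@60 [187.   39.9] size [272.   19.8] long-axis deg 89.6
px [ 98. 240.] ctr@60 [288.8 310.7] size [139.6  22.6] long-axis deg -89.9
px [188. 233.] ctr@60 [299.9 176.6] size [236.1  48. ] long-axis deg -89.9
px [434. 228.] ctr@60 [ 308.3 -215.3] size [214.4  57.1] long-axis deg -87.3
px [ 61. 210.] ctr@60 [337.5 360.9] size [102.5  24.4] long-axis deg -89.9
px [170. 209.] ctr@60 [341.6 202.5] size [145.8  23.7] long-axis deg -88.7
px [ 86. 190.] ctr@60 [366.2 307.8] size [259.8  34.9] long-axis deg -87.0
px [315. 140.] ctr@60 [444.2  -9.9] size [73.1 42. ] long-axis deg 82.9
px [212. 131.] ctr@60 [452.3 123.3] size [189.  120.7] long-axis deg 88.4
px [ 81. 131.] ctr@60 [450.1 324.6] size [184.5 129.2] long-axis deg -89.9
px [207.  87.] ctr@60 [513.7 135.9] size [83.2 12.5] long-axis deg -89.9
px [446. 133.] ctr@60 [ 442.8 -189.2] size [239.7 197.2] long-axis deg -88.5
px [203.  72.] ctr@60 [525.8 148.7] size [217.9  31.8] long-axis deg -89.9
px [46. 21.] ctr@60 [590.4 329.6] size [50.4 30.7] long-axis deg -89.9
px [39. 57.] ctr@60 [552.1 325.2] size [136.4  74.7] long-axis deg 74.8
px [285.  29.] ctr@60 [580.7  27.6] size [542.   65.8] long-axis deg -89.9
```

View pics/w1.png

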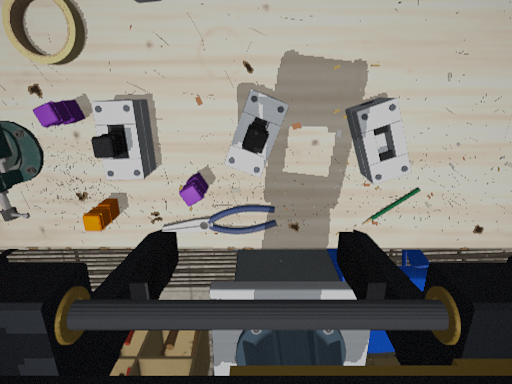

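The wrist view shows near block 1 at (122,138), mid block at (257,133) and open block at (380,140). Purples are at (58,113) and (195,189), orange at (100,214). The wood swamps the mask, so I'll tighten it to neutral grey (R−B small). I'll also pick out the comb tops in the scene view.

```bash
python3 - <<'E'
import re
t=open('look.py').read()
t=t.replace("m=((hsv[...,1]<30)&(hsv[...,2]>135))","i=im.astype(int); m=((i[...,0]-i[...,2]<14)&(i.min(2)>150))").replace("    print('px'","    if not(85<wh[0]<130 and 40<wh[1]<75): continue\n    print('px'")
open('look.py','w').write(t)
E
python3 look.py pics/w2.png
python3 - <<'E'
from h import *
im=cv2.imread('pics/scene0.png')[:,:,::-1].astype(int); c=cam('scene')
m=((im[...,0]-im[...,2]<14)&(im.min(2)>150)).astype(np.uint8)*255
w=np.load('pics/w.npy').astype(int)
print(w[133,235:285:6],w[160,130],w[60,200])
a=np.hstack([cv2.resize(m[150:310,150:310],(400,400)),cv2.resize(cv2.imread('pics/mask.png',0)[60:220,50:450],(400,160)).repeat(1,0) if 0 else cv2.copyMakeBorder(cv2.imread('pics/mask.png',0)[60:240,50:450],0,220,0,0,cv2.BORDER_CONSTANT)])
cv2.imwrite('pics/m1.png',a)
E
```

```text
[429.3  66.9 329.5]
[[151 154 159]
 [149 153 157]
 [ 24  24  23]
 [ 28  29  28]
 [ 27  28  26]
 [ 22  21  18]
 [153 156 161]
 [153 153 154]
 [136 127 115]] [194 193 194] [186 177 158]
```

View pics/m1.png

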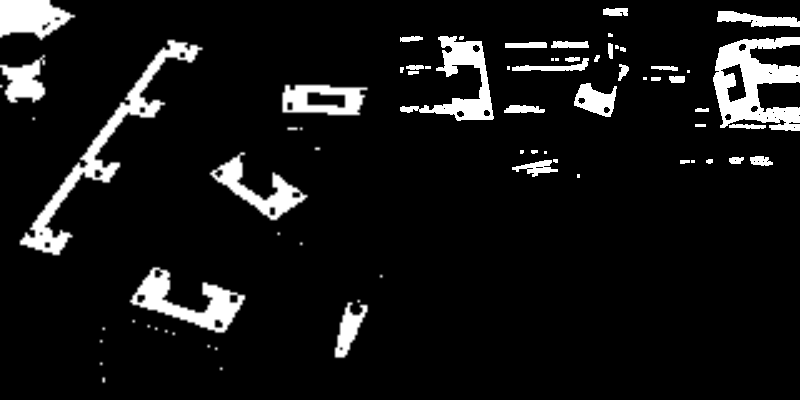

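The mask's left panel gives clean scene tops for the comb and the three blocks. In the wrist panel (right) wood streaks leak in, so I'll threshold it tighter.

```bash
sed -i 's/m=((i.*150))/m=((i[...,0]-i[...,2]<7)\&(i.min(2)>138))/' look.py
sed -i 's/if cv2.contourArea(k)<400/if cv2.contourArea(k)<150/; s/if not(85.*continue/if wh[0]<60: continue/' look.py
cat > sc.py <<'E'
# block tops and comb from the scene camera
import sys; from h import *
n=sys.argv[1] if len(sys.argv)>1 else 'scene'
im=ctrl.camera(n).astype(int); c=cam(n)
m=((im[...,0]-im[...,2]<14)&(im.min(2)>150)).astype(np.uint8)*255
for k in cv2.findContours(m,cv2.RETR_EXTERNAL,cv2.CHAIN_APPROX_NONE)[0]:
    if cv2.contourArea(k)<120: continue
    for z in (60,24):
        p=ray(c,k[:,0],z)[:,:2].astype(np.float32); o,wh,a=cv2.minAreaRect(p)
        if wh[0]<wh[1]: a+=90; wh=wh[::-1]
        if (z==60 and 90<wh[0]<125 and 40<wh[1]<70) or (z==24 and wh[0]>300 and wh[1]<120): print(n,z,k[:,0].mean(0).round(),'ctr',np.round(o,1),'size',np.round(wh,1),'axis',round((a+90)%180-90,1))
E
python3 look.py pics/w3.png; python3 sc.py; python3 sc.py side
```

```text
[429.3  66.7 329.6]
px [232. 294.] ctr@60 [187.9 109.3] size [73.5 15.9] long-axis deg 90.0
px [185. 227.] ctr@60 [312.5 180.4] size [63.  20.2] long-axis deg 90.0
px [251. 145.] ctr@60 [435.8  76.5] size [77.9 55.7] long-axis deg -20.9
px [118. 140.] ctr@60 [442.1 261.7] size [109.7  55.9] long-axis deg 1.7
px [382. 138.] ctr@60 [ 440.1 -110.3] size [109.8  56.1] long-axis deg 18.5
scene 24 [133. 371.] ctr [502.1 562.1] size [344.7 113.2] axis 24.8
scene 60 [225. 270.] ctr [439.1 261.9] size [109.8  56.5] axis 1.6
scene 24 [448. 290.] ctr [-87.8  25.8] size [311.3 118.5] axis 89.9
scene 60 [281. 189.] ctr [ 438.1 -109.7] size [109.8  56.2] axis 18.8
scene 60 [160. 181.] ctr [806.3  14.6] size [92.4 56.6] axis -49.5
scene 24 [192. 208.] ctr [664.3  26.3] size [425.5  52.4] axis -85.1
side 60 [238. 278.] ctr [438.9 263.2] size [109.5  57. ] axis 1.1
side 24 [380. 262.] ctr [116.2  30.1] size [308.9  65.4] axis 89.7
side 60 [263. 229.] ctr [448.1  72.5] size [109.8  55.3] axis -21.2
side 60 [288. 194.] ctr [ 437.7 -107.6] size [107.8  57. ] axis 18.6
side 24 [198. 216.] ctr [663.1  28.1] size [426.6  52. ] axis -85.2
```

Both cameras agree. The blocks are A (440,262) at 1.5°, B (448,72.5) at −21° and C (438,−109) at 18.6°. The comb measures 427×52, which is 3·130+37 long and 36 plus the stop deep. The bays lie at 4.9°: bay1 (608,153), bay2 (619,23), bay3 (630,−106). I'll start with bung A, gripping it along the block's x so that the pads push through the rocking.

```bash
python3 -c "
from h import *
print(ctrl.read_state()['qpos'].round(2))
go((440,262.3,200),91.5)"
```

```text
[-0.12 -0.22  1.81 -0.    1.54  1.45]
shift [  10.2 -195.6  129.8] turn [-0.  -0.  88.4]
```

```bash
python3 -m jog '[0,-25,20,0,0,-10.5, 0,-50,40,0,0,-21, 5,-75,60,0,0,-31.5, 5,-100,75,0,0,-42, 10,-125,90,0,0,-52.5, 10,-150,105,0,0,-63, 10,-175,120,0,0,-73.5, 10,-195,130,0,0,-84]' 1 20;  python3 -c "
from h import *
print(ctrl.read_state()['qpos'].round(2))
go((440,262.3,70),91.5)"
```

```text
time_s: 3.15
eef_pos: [439.4, 262.8, 199.0]
orientation: [-2.329, -2.108, 0.001]
wrist_force: [-0.6, -0.3, -0.2]
grip_width: 87.9
gripper_force: 0.0
[ 0.31  0.08  1.8  -0.    1.26  0.41]
shift [ -0.4   0.7 129. ] turn [-0.   0.  -7.2]
```

```bash
python3 sc.py; python3 sc.py side
```

```text
scene 24 [133. 371.] ctr [502.5 562.3] size [345.5 113.2] axis 24.8
scene 60 [375. 231.] ctr [110.5 -40.9] size [96.2 54.6] axis 89.4
scene 60 [280. 190.] ctr [ 438.6 -110.3] size [110.1  58. ] axis 19.0
side 60 [237. 277.] ctr [438.7 263.2] size [109.1  57. ] axis 1.1
side 60 [288. 194.] ctr [ 437.6 -107.5] size [107.9  57.1] axis 18.9
```

```bash
python3 -m jog '[0,0,40,0,0,-7.3, 0,0,80,0,0,-7.3, 0,0.5,115,0,0,-7.3, 0,0.5,129,0,0,-7.3, 0,0.5,129,0,0,-7.3]' && python3 -m jog '[0,0,0,0,0,0, 0,0,0,0,0,0, 0,0,0,0,0,0, 0,0,0,0,0,0, 0,0,0,0,0,0, 0,0,0,0,0,0]' -1 25; python3 -c "
from h import *
go((440,262.3,70),91.5)"
```

```text
time_s: 3.88
eef_pos: [439.9, 262.0, 70.6]
orientation: [-2.198, -2.244, 0.002]
wrist_force: [0.8, -0.2, 0.3]
grip_width: 88.0
gripper_force: 0.0
time_s: 4.62
eef_pos: [439.8, 262.7, 70.7]
orientation: [-2.196, -2.247, 0.0]
wrist_force: [0.1, -0.2, -1.0]
grip_width: 30.3
gripper_force: 0.0
shift [-0.4  0.2  0.7] turn [-0.   0.  -0.2]
```

```bash
python3 -m jog '[0,0,0,0,0,0, 0,0,0,0,0,0, 0,2.2,-0.5,8,0,0, 0,0,-1,0,0,0, 0,-2.5,-2,-8,0,0, 0,0,-3,0,0,0, 0,2.8,-4.5,8,0,0, 0,2.8,-4.5,8,0,0]' -1 40; python3 -c "
from h import *
s=ctrl.read_state(); r,p=pose(s); print(r.as_matrix()[:,2].round(3), 'lip pt',(p+r.apply([0,0,16])).round(1)); print(s['grip_width'])"
```

```text
time_s: 5.62
eef_pos: [443.7, 262.3, 74.1]
orientation: [-2.127, -2.173, 0.152]
wrist_force: [0.1, 0.3, -7.7]
grip_width: 25.4
gripper_force: 40.0
[-0.139 -0.003 -0.99 ] lip pt [441.5 262.2  58.2]
25.361000486181876
```

```bash
python3 -m jog '[0,-2.85,-0.3,-8,0,0, 0,-5.9,-0.7,-16,0,0, 0,-3.05,-1.8,-8,0,0, 0,0,-3,0,0,0, 0,-3.3,-3.3,-8,0,0, 0,-6.75,-3.5,-16,0,0, 0,-3.5,-4.75,-8,0,0, 0,-3.5,-4.75,-8,0,0]'; python3 sc.py side; python3 -c "
from h import *
go((440,262.3,70),91.5)"
```

```text
time_s: 6.62
eef_pos: [440.2, 262.5, 79.8]
orientation: [2.195, 2.245, 0.003]
wrist_force: [1.7, 0.1, -10.1]
grip_width: 25.9
gripper_force: 40.0
side 60 [241. 280.] ctr [441.  259.3] size [108.6  54.8] axis 3.9
side 60 [288. 194.] ctr [ 437.  -106.2] size [108.4  59.2] axis 19.8
side 24 [192. 224.] ctr [661.3  78.8] size [325.2  50.9] axis -84.3
shift [-0.2 -0.2  9.8] turn [ 0.2  0.  -0.2]
```

```bash
python3 -m jog '[0,3.6,0.25,8,0,0, 0,0,0,0,0,0, 0,-3.6,0.25,-8,0,0, 0,0,0,0,0,0, 0,3.6,0.25,8,0,0, 0,0,0,0,0,0, 0,-3.6,0.25,-8,0,0, 0,0,0,0,0,0]'; python3 -c "
from h import *
crop(ctrl.camera('side'),190,220,290,310,6,'pics/s1.png')"
```

```text
time_s: 7.68
eef_pos: [431.2, 261.6, 77.0]
orientation: [-2.19, -2.249, 0.011]
wrist_force: [-1.7, -1.5, -11.2]
grip_width: 25.5
gripper_force: 40.0
```

View pics/s1.png

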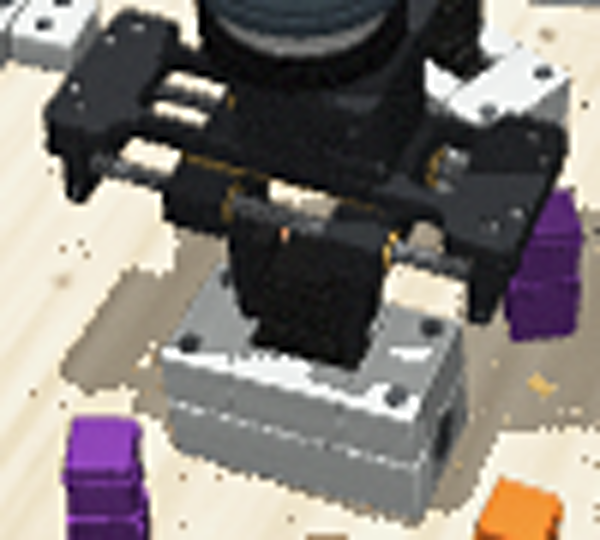

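The side crop shows the head low in the block at (310,350), and the load is about the weight of the block, so I've drawn up faster than it rocks out. The pose also lags in quick rows. I'll settle, lower to unload, and then rock more slowly.

```bash
python3 -m jog '[0,0,0,0,0,0, 0,0,0,0,0,0]'; python3 -m jog '[0,0,2,0,0,0, 0,0,4,0,0,0, 0,0,4,0,0,0, 0,0,4,0,0,0]';python3 sc.py side
```

```text
time_s: 7.98
eef_pos: [439.8, 262.7, 80.1]
orientation: [2.195, 2.246, 0.002]
wrist_force: [0.5, 0.1, -10.4]
grip_width: 25.6
gripper_force: 40.0
time_s: 8.48
eef_pos: [439.9, 262.7, 76.4]
orientation: [2.195, 2.247, 0.0]
wrist_force: [-1.1, -0.7, -8.7]
grip_width: 25.7
gripper_force: 40.0
side 60 [238. 279.] ctr [439.1 263.2] size [109.4  53.9] axis 4.0
side 24 [381. 260.] ctr [130.3  25.6] size [311.4  73.4] axis 82.1
side 60 [296. 201.] ctr [401.9 -82.1] size [108.6  59.2] axis 18.7
side 24 [192. 224.] ctr [660.1  82. ] size [318.6  51. ] axis -84.7
```

Block C has been knocked: the side view now puts it near (402,−82). I'll re-measure it later. Block A is back at its place, so I continue with slow rocking, dwelling at the ends.

```bash
python3 -m jog '[0,0,2,0,0,0, 0,2.9,2,8,0,0, 0,2.9,2,8,0,0, 0,0,1.8,0,0,0, 0,-2.9,2,-8,0,0, 0,-2.9,2,-8,0,0, 0,0,1.5,0,0,0, 0,0,1.5,0,0,0]'; python3 -m jog '[0,2.9,0.2,8,0,0, 0,2.9,0.2,8,0,0, 0,0,0,0,0,0, 0,-2.9,0.2,-8,0,0, 0,-2.9,0.2,-8,0,0, 0,0,0,0,0,0, 0,0,0,0,0,0]'
```

```text
time_s: 9.52
eef_pos: [442.5, 262.7, 75.2]
orientation: [2.197, 2.245, 0.003]
wrist_force: [-0.6, -1.2, -8.7]
grip_width: 25.5
gripper_force: 40.0
time_s: 10.4
eef_pos: [442.4, 262.8, 75.2]
orientation: [2.197, 2.245, 0.003]
wrist_force: [-0.9, 1.2, -6.9]
grip_width: 26.1
gripper_force: 40.0
```

```bash
python3 -m jog '[0,2.9,0.2,8,0,0, 0,2.9,0.2,8,0,0]'; python3 -m jog '[0,0,0,0,0,0]';  python3 -m jog '[0,0,0,0,0,0]'; python3 -c "
from h import *
go((440,262.3,70),91.5)"
```

```text
time_s: 10.65
eef_pos: [444.6, 262.6, 74.7]
orientation: [-2.128, -2.174, 0.15]
wrist_force: [-2.0, -0.9, 3.4]
grip_width: 25.1
gripper_force: 40.0
time_s: 10.78
eef_pos: [443.4, 262.6, 74.8]
orientation: [-2.127, -2.177, 0.148]
wrist_force: [2.0, -2.2, -2.6]
grip_width: 25.7
gripper_force: 40.0
time_s: 10.9
eef_pos: [443.1, 262.7, 74.9]
orientation: [-2.126, -2.177, 0.149]
wrist_force: [3.4, -2.3, -3.1]
grip_width: 25.8
gripper_force: 40.0
shift [-0.3 -2.4  5.3] turn [-7.8  0.  -0.2]
```

```bash
python3 -m jog '[0,-3.05,-0.8,-8,0,0, 0,-6.35,-1.1,-16,0,0, 0,-6.35,-1.1,-16,0,0, 0,-3.35,-2.75,-8,0,0, 0,0,-4,0,0,0, 0,0,-4,0,0,0, 0,-3.5,-3.75,-8,0,0, 0,-3.5,-3.75,-8,0,0]';python3 -m jog '[0,0,0,0,0,0]'
```

```text
time_s: 11.9
eef_pos: [436.9, 262.6, 78.0]
orientation: [-2.193, -2.248, 0.003]
wrist_force: [-0.2, -0.8, -8.6]
grip_width: 25.3
gripper_force: 40.0
time_s: 12.02
eef_pos: [438.7, 262.7, 78.4]
orientation: [-2.194, -2.246, 0.004]
wrist_force: [-0.2, 0.0, -9.5]
grip_width: 25.7
gripper_force: 40.0
```

```bash
python3 -m jog '[0,3.3,1.2,8,0,0, 0,3.3,1.2,8,0,0, 0,3.3,1.2,8,0,0, 0,0,1,0,0,0, 0,-3.3,1.2,-8,0,0, 0,-3.3,1.2,-8,0,0, 0,-3.3,1.2,-8,0,0]';python3 -m jog '[0,3.3,0,8,0,0,0,6.6,1,16,0,0, 0,6.6,1,16,0,0,0,6.6,1,16,0,0, 0,3.3,0,8,0,0, 0,3.3,0,8,0,0, 0,3.3,0,8,0,0]'
```

```text
time_s: 12.9
eef_pos: [436.3, 263.0, 78.4]
orientation: [2.126, 2.176, 0.151]
wrist_force: [-2.3, 1.1, 2.0]
grip_width: 25.5
gripper_force: 40.0
time_s: 13.78
eef_pos: [439.4, 262.5, 77.5]
orientation: [-2.194, -2.245, 0.004]
wrist_force: [0.2, 0.8, -11.0]
grip_width: 25.7
gripper_force: 40.0
```

```bash
python3 -m jog '[0,0,2,0,0,0, 0,0,2,0,0,0, 0,0,2,0,0,0]'; python3 -m jog '[0,0,1,0,0,0, 0,0,1,0,0,0]';  python3 -m jog '[0,0,1,0,0,0, 0,0,1,0,0,0]'; python3 -m jog '[0,0,1,0,0,0, 0,0,1,0,0,0]'; python3 -c "
from h import *
crop(ctrl.camera('side'),190,220,290,310,6,'pics/s2.png')"; python3 sc.py side
```

```text
time_s: 14.15
eef_pos: [440.7, 263.0, 76.8]
orientation: [2.196, 2.247, 0.002]
wrist_force: [-1.7, 1.2, 2.3]
grip_width: 25.8
gripper_force: 40.0
time_s: 14.4
eef_pos: [441.1, 263.0, 76.4]
orientation: [2.195, 2.246, 0.003]
wrist_force: [-3.6, -0.3, 5.5]
grip_width: 25.7
gripper_force: 40.0
time_s: 14.65
eef_pos: [441.4, 263.0, 75.8]
orientation: [2.194, 2.246, 0.004]
wrist_force: [-4.0, -0.3, 10.2]
grip_width: 25.8
gripper_force: 40.0
time_s: 14.9
eef_pos: [441.2, 263.0, 74.7]
orientation: [2.195, 2.246, 0.004]
wrist_force: [-2.1, 0.6, 7.5]
grip_width: 25.9
gripper_force: 40.0
side 60 [236. 279.] ctr [438.1 264.6] size [109.5  55.1] axis 1.7
side 60 [296. 201.] ctr [401.9 -82.1] size [108.6  59.2] axis 18.7
side 24 [191. 225.] ctr [659.8  84.7] size [313.3  51. ] axis -84.7
```

View pics/s2.png

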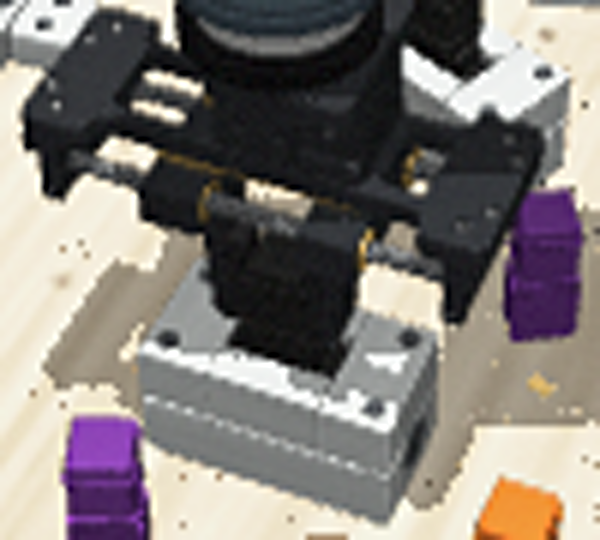

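```bash
python3 -m jog '[0,1.7,-0.5,4.5,0,0, 0,3.4,-0.8,9,0,0, 0,3.4,-0.8,9,0,0]'; python3 -m jog '[0,-3.5,-0.7,-9,0,0, 0,-7.2,-0.7,-18,0,0, 0,-7.2,-0.7,-18,0,0,0,-7.2,-0.7,-18,0,0]';  python3 -m jog '[0,3.7,-0.8,9,0,0, 0,7.7,-0.8,18,0,0, 0,7.7,-0.8,18,0,0, 0,7.7,-0.8,18,0,0]'; python3 -c "
from h import *
go((440,262.3,70),91.5)"
```

```text
time_s: 15.38
eef_pos: [444.8, 262.8, 74.6]
orientation: [-2.117, -2.165, 0.169]
wrist_force: [-2.9, 0.1, 7.5]
grip_width: 25.3
gripper_force: 40.0
time_s: 15.88
eef_pos: [435.3, 262.4, 75.4]
orientation: [2.118, 2.167, 0.165]
wrist_force: [-5.9, 0.1, -1.5]
grip_width: 25.1
gripper_force: 40.0
time_s: 16.38
eef_pos: [444.0, 262.5, 76.8]
orientation: [-2.117, -2.165, 0.169]
wrist_force: [0.4, 0.2, -8.8]
grip_width: 25.4
gripper_force: 40.0
shift [-0.1 -2.9  7.3] turn [-8.9  0.  -0.2]
```

```bash
python3 -m jog '[0,-3.6,0.3,-9,0,0, 0,-7.1,1.1,-18,0,0, 0,-7.1,1.1,-18,0,0, 0,-7.1,1.1,-18,0,0]';  python3 -m jog '[0,3.6,0.3,9,0,0, 0,7.1,1.1,18,0,0, 0,7.1,1.1,18,0,0, 0,7.1,1.1,18,0,0]'; python3 -c "
from h import *
go((440,262.3,70),91.5)"
```

```text
time_s: 16.88
eef_pos: [435.2, 262.7, 77.7]
orientation: [2.117, 2.168, 0.166]
wrist_force: [-1.3, -0.5, -8.6]
grip_width: 25.8
gripper_force: 40.0
time_s: 17.38
eef_pos: [445.8, 262.6, 78.4]
orientation: [-2.118, -2.166, 0.167]
wrist_force: [-0.4, -2.0, 1.6]
grip_width: 25.7
gripper_force: 40.0
shift [-0.2 -4.4  9.2] turn [-8.8 -0.  -0.2]
```

```bash
python3 -m jog '[0,-4,-0.7,-9,0,0, 0,-8.2,-0.7,-18,0,0, 0,-8.2,-0.7,-18,0,0, 0,-8.2,-0.7,-18,0,0]';  python3 -m jog '[0,4.3,-0.5,9,0,0, 0,8.7,-0.1,18,0,0, 0,8.7,-0.1,18,0,0, 0,8.7,-0.1,18,0,0]'; python3 -c "
from h import *
go((440,262.3,70),91.5)"
```

```text
time_s: 17.88
eef_pos: [435.2, 262.8, 79.8]
orientation: [2.118, 2.167, 0.166]
wrist_force: [-5.2, 0.9, 0.5]
grip_width: 25.9
gripper_force: 40.0
time_s: 18.38
eef_pos: [445.0, 262.6, 80.4]
orientation: [-2.117, -2.166, 0.168]
wrist_force: [1.4, -0.2, -8.3]
grip_width: 25.7
gripper_force: 40.0
shift [-0.2 -3.4 11. ] turn [-8.9 -0.  -0.2]
```

```bash
python3 -m jog '[0,-4.4,-0.1,-9,0,0, 0,-8.8,0.9,-18,0,0, 0,-8.8,0.9,-18,0,0, 0,-8.8,0.9,-18,0,0]';  python3 -m jog '[0,4.6,-0.4,9,0,0, 0,9.3,0,18,0,0, 0,9.3,0,18,0,0, 0,9.3,0,18,0,0]'; python3 -c "
from h import *
go((440,262.3,70),91.5)"
```

```text
time_s: 18.88
eef_pos: [434.3, 262.7, 81.8]
orientation: [2.118, 2.168, 0.166]
wrist_force: [-4.9, 0.3, -0.8]
grip_width: 25.8
gripper_force: 40.0
time_s: 19.38
eef_pos: [445.5, 262.6, 82.5]
orientation: [-2.118, -2.166, 0.167]
wrist_force: [1.4, -0.9, -7.4]
grip_width: 25.5
gripper_force: 40.0
shift [-0.2 -3.5 13.2] turn [-8.8 -0.  -0.2]
```

```bash
python3 -m jog '[0,-4.7,-0.1,-9,0,0, 0,-9.6,0.5,-18,0,0, 0,-9.6,0.5,-18,0,0, 0,-9.6,0.5,-18,0,0]';  python3 -m jog '[0,5,-0.4,9,0,0, 0,10,0.1,18,0,0, 0,10,0.1,18,0,0, 0,10,0.1,18,0,0]'; python3 -m jog '[0,-5.1,-0.1,-9,0,0, 0,-10.3,0.6,-18,0,0, 0,-10.3,0.6,-18,0,0, 0,-10.3,0.6,-18,0,0]';  python3 -m jog '[0,5.3,-0.3,9,0,0, 0,10.8,0.2,18,0,0, 0,10.8,0.2,18,0,0, 0,10.8,0.2,18,0,0]'; python3 -c "
from h import *
go((440,262.3,70),91.5)"; python3 sc.py side
```

```text
time_s: 19.88
eef_pos: [433.8, 262.9, 84.5]
orientation: [2.117, 2.167, 0.167]
wrist_force: [-7.1, 1.1, 2.7]
grip_width: 25.7
gripper_force: 40.0
time_s: 20.38
eef_pos: [445.3, 262.5, 84.8]
orientation: [-2.118, -2.166, 0.168]
wrist_force: [0.9, -0.8, -8.1]
grip_width: 25.6
gripper_force: 40.0
time_s: 20.88
eef_pos: [433.5, 263.0, 87.9]
orientation: [2.118, 2.168, 0.166]
wrist_force: [-11.4, -0.1, 12.8]
grip_width: 25.9
gripper_force: 40.0
time_s: 21.38
eef_pos: [446.2, 263.3, 88.6]
orientation: [-2.114, -2.163, 0.171]
wrist_force: [-1.4, 0.9, 1.2]
grip_width: 25.8
gripper_force: 40.0
shift [-0.9 -3.2 19.4] turn [-9.1 -0.1 -0.2]
side 60 [239. 278.] ctr [440.3 265.5] size [108.6  55.8] axis 2.8
side 24 [385. 259.] ctr [107.4  28.8] size [305.2  82.3] axis -88.9
side 60 [296. 201.] ctr [401.9 -82.1] size [108.6  59.2] axis 18.7
```

```bash
python3 -m jog '[0,-5.6,-0.5,-9,0,0, 0,-11.4,-0.2,-18,0,0, 0,-11.4,-0.2,-18,0,0, 0,-11.4,-0.2,-18,0,0]';  python3 -m jog '[0,5.9,-0.5,9,0,0, 0,12,-0.1,18,0,0, 0,12,-0.1,18,0,0, 0,12,-0.1,18,0,0]'; python3 -c "
from h import *
go((440,262.3,92),91.5)"
```

```text
time_s: 21.92
eef_pos: [435.5, 263.2, 92.3]
orientation: [2.114, 2.164, 0.175]
wrist_force: [-2.6, 0.1, 10.8]
grip_width: 25.6
gripper_force: 40.0
time_s: 22.42
eef_pos: [446.5, 262.7, 92.0]
orientation: [-2.117, -2.165, 0.169]
wrist_force: [-0.0, -0.2, -0.6]
grip_width: 25.7
gripper_force: 40.0
shift [-0.2 -6.4  1. ] turn [-8.9 -0.  -0.2]
```

The force is down to the bung's weight, so it's free. I'll straighten and draw up gently, watching the force.

```bash
python3 -m jog '[0,-6.2,1,-8.9,0,0, 0,-6.2,1,-8.9,0,0, 0,-6.2,-1,-8.9,0,0, 0,-6.8,-4,-8.9,0,0]'; python3 -m jog '[0,0,-5,0,0,0, 0,0,-15,0,0,0, 0,0,-35,0,0,0, 0,0,-70,0,0,0, 0,0,-115,0,0,0]'; python3 sc.py side; python3 -c "
from h import *
print(ctrl.read_state()['qpos'].round(2))
go((491,-384,200),0)"
```

```text
time_s: 22.92
eef_pos: [440.3, 262.7, 97.5]
orientation: [-2.195, -2.245, 0.003]
wrist_force: [0.2, -0.1, -1.3]
grip_width: 25.5
gripper_force: 40.0
time_s: 23.55
eef_pos: [439.5, 262.4, 213.0]
orientation: [-2.194, -2.245, 0.005]
wrist_force: [0.7, -0.0, -1.5]
grip_width: 25.8
gripper_force: 40.0
side 60 [239. 276.] ctr [435.  264.4] size [108.7  57.2] axis 0.6
side 24 [379. 262.] ctr [126.8  28. ] size [313.7  73.7] axis 83.6
side 60 [266. 230.] ctr [447.1  72.9] size [108.2  55.4] axis -19.9
side 60 [298. 202.] ctr [398.4 -83.3] size [101.   58.7] axis 18.3
[0.31 0.06 1.78 0.   1.29 0.28]
shift [-648.7   32.8   18.7] turn [  0.4   0.2 -88.7]
```

```bash
python3 -m jog '[-30,2,0,0,0,0, -85,5,0,0,0,0, -140,8,0,0,0,0, -195,10,0,0,0,0, -250,13,0,0,0,0, -305,15,0,0,0,0, -360,18,0,0,0,0, -415,21,0,0,0,0]'; python3 -m jog '[-55,3,5,0,0,0, -110,6,10,0,0,0, -165,8,15,0,0,0, -210,10,15,0,0,0, -233,12,15,0,0,0, -233,12,15,0,0,0, -233,12,15,0,0,0]'; python3 -c "
from h import *
print(ray(cam('side'),[(300,134)],124).round())
crop(ctrl.camera('scene'),200,60,400,210,4,'pics/t1.png')
go((491,-384,155),91.5)"
```

```text
time_s: 24.6
eef_pos: [470.8, -153.8, 212.9]
orientation: [-2.196, -2.247, 0.001]
wrist_force: [0.9, 0.3, -0.9]
grip_width: 25.3
gripper_force: 40.0
time_s: 25.48
eef_pos: [488.0, -383.5, 197.1]
orientation: [-2.194, -2.246, 0.001]
wrist_force: [-0.4, 0.4, 0.2]
grip_width: 25.9
gripper_force: 40.0
[[ 495. -394.  124.]]
shift [-0.9  2.9 42.1] turn [-0.1 -0.  -0.1]
```

View pics/t1.png

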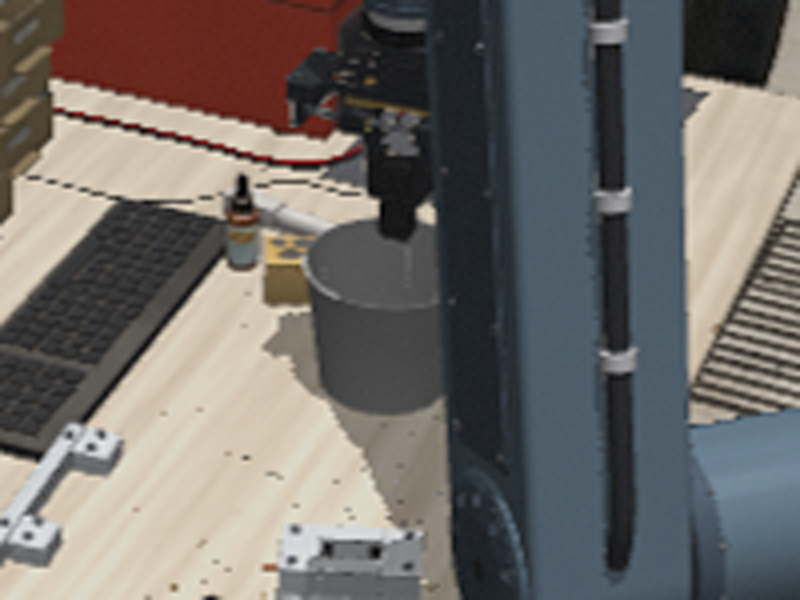

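The bung at (397,235) hangs over the tub mouth, so I'll lower it and release.

```bash
python3 -m jog '[-3,3,20,0,0,0, -4,3,42,0,0,0, -4,3,42,0,0,0]'; python3 -m jog '[0,0,0,0,0,0, 0,0,0,0,0,0, 0,0,0,0,0,0, 0,0,0,0,0,0]' 0.5; python3 -m jog '[0,0,-40,0,0,0, 40,0,-60,0,0,0, 100,0,-60,0,0,0, 160,0,-60,0,0,0]';  python3 sc.py; python3 sc.py side; python3 -c "
from h import *
print(ctrl.read_state()['qpos'].round(2))
im=ctrl.camera('scene'); cv2.imwrite('pics/scene2.png',im[:,:,::-1])
go((447.5,72.7,200),-20.8-90)"
```

```text
time_s: 25.9
eef_pos: [490.0, -386.3, 151.9]
orientation: [-2.19, -2.243, 0.001]
wrist_force: [-0.1, 0.3, -1.0]
grip_width: 25.6
gripper_force: 40.0
time_s: 26.4
eef_pos: [491.3, -388.5, 155.6]
orientation: [-2.195, -2.247, 0.002]
wrist_force: [0.7, -0.7, 0.1]
grip_width: 63.7
gripper_force: 0.0
time_s: 26.9
eef_pos: [487.4, -227.2, 215.7]
orientation: [2.197, 2.246, -0.001]
wrist_force: [0.6, 0.5, 1.1]
grip_width: 66.2
gripper_force: 0.0
scene 60 [226. 270.] ctr [435.7 262. ] size [109.8  58. ] axis 1.6
scene 60 [253. 224.] ctr [447.6  69.1] size [111.4  61.2] axis -20.8
scene 60 [284. 197.] ctr [408.9 -82.3] size [94.8 58.5] axis 23.9
scene 24 [193. 207.] ctr [664.9  26.7] size [426.1  52.5] axis -85.2
side 60 [239. 278.] ctr [435.3 264.3] size [109.3  57.4] axis 0.6
side 60 [264. 229.] ctr [448.1  72.4] size [109.8  55.5] axis -21.2
side 60 [297. 201.] ctr [402.1 -81.3] size [108.8  57.8] axis 17.5
side 24 [199. 215.] ctr [663.1  28.1] size [426.6  52. ] axis -85.2
[-0.65  0.12  1.73  0.    1.3  -0.68]
shift [299.7 -32.   15.5] turn [-0.1  0.  22.3]
```

```bash
python3 -m jog '[40,-4,0,0,0,3, 95,-10,0,0,0,7, 150,-16,0,0,0,11, 205,-22,0,0,0,16, 255,-27,5,0,0,20, 290,-31,10,0,0,22.3, 300,-32,15,0,0,22.3, 300,-32,15,0,0,22.3]'; python3 look.py pics/w4.png; python3 sc.py side;  python3 -c "
from h import *
go((447.8,72.2,70),69)"
```

```text
time_s: 28.05
eef_pos: [448.8, 70.2, 199.9]
orientation: [-2.587, -1.781, 0.003]
wrist_force: [-0.6, 0.3, -0.1]
grip_width: 66.1
gripper_force: 0.0
[448.8  70.2 199.9]
px [285. 291.] ctr@60 [431.1 -64.5] size [79.3 27. ] long-axis deg -20.8
px [259. 170.] ctr@60 [450.9  71.6] size [109.1  54.6] long-axis deg -20.9
px [ 75. 118.] ctr@60 [309.4 184.2] size [66.9  9.1] long-axis deg -82.7
px [ 83. 113.] ctr@60 [318.8 184.4] size [68.6  9. ] long-axis deg -78.1
px [479. 125.] ctr@60 [663.3  22.8] size [273.5  13.5] long-axis deg -85.2
px [140.   8.] ctr@60 [409.8 237.1] size [63.5 21.6] long-axis deg -20.9
side 60 [239. 278.] ctr [435.3 264.3] size [109.3  57.4] axis 0.6
side 24 [378. 264.] ctr [131.4  26. ] size [310.2  73.3] axis 81.7
side 60 [264. 230.] ctr [447.1  74.5] size [109.5  54. ] axis -20.2
side 60 [296. 201.] ctr [402.2 -82. ] size [108.9  58.5] axis 17.8
side 24 [199. 215.] ctr [663.1  28.1] size [426.6  52.2] axis -85.2
shift [  2.1  -2.1 130.3] turn [-0.1  0.1 -0. ]
```

View pics/w4.png

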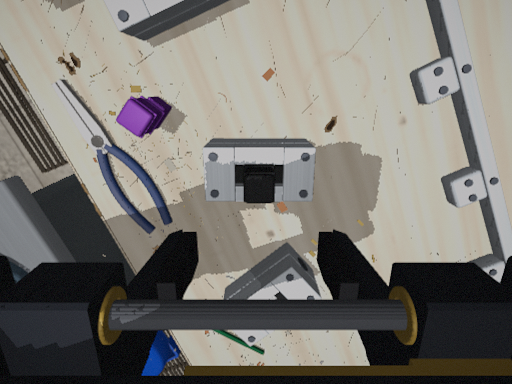

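The wrist view shows block B at (260,170) with its black bung at (260,183) between the fingers, and the purple decoy at (145,115) well clear. I descend and grip.

```bash
python3 -m jog '[2,0,45,0,0,0, 2,0,90,0,0,0, 2,0,120,0,0,0, 2,0,130,0,0,0, 2,0,130,0,0,0, 2,0,130,0,0,0]' && python3 -m jog '[0,0,0,0,0,0, 0,0,0,0,0,0, 0,0,0,0,0,0, 0,0,0,0,0,0, 0,0,0,0,0,0, 0,0,0,0,0,0]' -1 40; python3 -c "
from h import *
go((449.5,72.2,70),69)
c,s=np.cos,np.sin
for d in (17,19,21,23,25,27,29,31,33,35,37):
    f=lambda a,e:(round(-s(a)*(d+e),1),round(d-c(a)*(d+e),1))
    a=np.radians(9); print(d,f(a,.5),f(2*a,1),f(a,1.5))"
```

```text
time_s: 28.9
eef_pos: [450.3, 72.3, 71.5]
orientation: [2.588, 1.779, 0.001]
wrist_force: [-0.4, 0.3, -1.0]
grip_width: 66.0
gripper_force: 0.0
time_s: 29.65
eef_pos: [449.7, 72.5, 70.5]
orientation: [2.588, 1.78, -0.001]
wrist_force: [2.2, -1.6, 0.7]
grip_width: 25.6
gripper_force: 40.0
shift [-0.4 -0.1  0.5] turn [-0.  0.  0.]
17 (np.float64(-2.7), np.float64(-0.3)) (np.float64(-5.6), np.float64(-0.1)) (np.float64(-2.9), np.float64(-1.3))
19 (np.float64(-3.1), np.float64(-0.3)) (np.float64(-6.2), np.float64(-0.0)) (np.float64(-3.2), np.float64(-1.2))
21 (np.float64(-3.4), np.float64(-0.2)) (np.float64(-6.8), np.float64(0.1)) (np.float64(-3.5), np.float64(-1.2))
23 (np.float64(-3.7), np.float64(-0.2)) (np.float64(-7.4), np.float64(0.2)) (np.float64(-3.8), np.float64(-1.2))
25 (np.float64(-4.0), np.float64(-0.2)) (np.float64(-8.0), np.float64(0.3)) (np.float64(-4.1), np.float64(-1.2))
27 (np.float64(-4.3), np.float64(-0.2)) (np.float64(-8.7), np.float64(0.4)) (np.float64(-4.5), np.float64(-1.1))
29 (np.float64(-4.6), np.float64(-0.1)) (np.float64(-9.3), np.float64(0.5)) (np.float64(-4.8), np.float64(-1.1))
31 (np.float64(-4.9), np.float64(-0.1)) (np.float64(-9.9), np.float64(0.6)) (np.float64(-5.1), np.float64(-1.1))
33 (np.float64(-5.2), np.float64(-0.1)) (np.float64(-10.5), np.float64(0.7)) (np.float64(-5.4), np.float64(-1.1))
35 (np.float64(-5.6), np.float64(-0.1)) (np.float64(-11.1), np.float64(0.8)) (np.float64(-5.7), np.float64(-1.1))
37 (np.float64(-5.9), np.float64(-0.0)) (np.float64(-11.7), np.float64(0.9)) (np.float64(-6.0), np.float64(-1.0))
```

```bash
python3 -m jog '[0,1.3,-0.2,4.5,0,0, 0,2.6,-0.3,9,0,0, 0,2.6,-0.3,9,0,0]'; python3 -m jog '[0,-2.7,-0.3,-9,0,0, 0,-5.6,-0.1,-18,0,0, 0,-5.6,-0.1,-18,0,0, 0,-5.6,-0.1,-18,0,0, 0,-2.9,-1.3,-9,0,0, 0,0,-2,0,0,0, 0,0,-2,0,0,0, 0,0,-2,0,0,0]'; python3 -c "
from h import *
go((449.5,72.2,70),69)"; python3 sc.py side | head -3
```

```text
time_s: 30.02
eef_pos: [452.9, 71.5, 71.3]
orientation: [-2.479, -1.703, 0.135]
wrist_force: [0.5, -0.1, 9.4]
grip_width: 25.9
gripper_force: 40.0
time_s: 31.02
eef_pos: [451.5, 71.4, 71.9]
orientation: [-2.479, -1.702, 0.138]
wrist_force: [-1.3, -0.2, 4.1]
grip_width: 25.7
gripper_force: 40.0
shift [ 0.1 -1.8  2.2] turn [-9.2  0.1 -0. ]
side 60 [239. 278.] ctr [435.3 264.3] size [109.3  57.4] axis 0.6
side 24 [382. 260.] ctr [131.4  26. ] size [310.2  73.3] axis 81.7
side 60 [266. 231.] ctr [444.9  75. ] size [110.   55.8] axis -21.8
```

```bash
python3 -m jog '[0,-3.1,-0.6,-9,0,0, 0,-6.4,-0.6,-18,0,0, 0,-6.4,-0.6,-18,0,0, 0,-6.4,-0.6,-18,0,0, 0,-3.4,-2,-9,0,0, 0,0,-3,0,0,0, 0,0,-3,0,0,0, 0,0,-3,0,0,0]'; python3 -c "
from h import *
go((449.5,72.2,70),69)"; python3 sc.py side | head -3
```

```text
time_s: 32.08
eef_pos: [452.5, 71.0, 74.5]
orientation: [-2.481, -1.705, 0.135]
wrist_force: [0.7, -0.4, -8.7]
grip_width: 25.5
gripper_force: 40.0
shift [-0.  -2.5  4.9] turn [-9.   0.1 -0. ]
side 60 [239. 278.] ctr [435.3 264.3] size [109.3  57.4] axis 0.6
side 24 [383. 258.] ctr [131.4  26. ] size [310.2  73.3] axis 81.7
side 60 [263. 231.] ctr [449.6  79.6] size [111.9  51.5] axis -12.8
```

```bash
python3 -m jog '[0,-3.4,0.3,-9,0,0, 0,-6.7,0.9,-18,0,0, 0,-6.7,0.9,-18,0,0, 0,-6.7,0.9,-18,0,0, 0,-3.5,-0.1,-9,0,0, 0,0,-0.5,0,0,0, 0,0,-0.5,0,0,0, 0,0,-0.5,0,0,0]'; python3 -m jog '[0,-3.5,-0.2,-9,0,0, 0,-7.1,0.1,-18,0,0, 0,-7.1,0.1,-18,0,0, 0,-7.1,0.1,-18,0,0, 0,-3.6,-1.2,-9,0,0, 0,0,-2,0,0,0, 0,0,-2,0,0,0, 0,0,-2,0,0,0]';python3 -c "
from h import *
go((449.5,72.2,70),69)"; python3 sc.py side | head -3
```

```text
time_s: 33.12
eef_pos: [453.9, 70.7, 76.2]
orientation: [-2.482, -1.705, 0.133]
wrist_force: [1.6, -1.7, -0.2]
grip_width: 25.7
gripper_force: 40.0
time_s: 34.12
eef_pos: [453.7, 70.8, 77.9]
orientation: [-2.48, -1.704, 0.135]
wrist_force: [0.0, 0.2, 1.7]
grip_width: 25.7
gripper_force: 40.0
shift [-0.2 -3.2  8.5] turn [-9.  0. -0.]
side 60 [239. 278.] ctr [435.3 264.3] size [109.3  57.4] axis 0.6
side 24 [380. 265.] ctr [131.4  26. ] size [310.2  73.3] axis 81.7
side 60 [265. 230.] ctr [447.8  75.8] size [110.6  57.1] axis -18.0
```

```bash
python3 -m jog '[0,-3.9,-0.3,-9,0,0, 0,-7.9,0.1,-18,0,0, 0,-7.9,0.1,-18,0,0, 0,-7.9,0.1,-18,0,0, 0,-4,-1.5,-9,0,0, 0,0,-2.4,0,0,0, 0,0,-2.4,0,0,0, 0,0,-2.4,0,0,0]'; python3 -m jog '[0,-4.2,-0.2,-9,0,0, 0,-8.5,0.3,-18,0,0, 0,-8.5,0.3,-18,0,0, 0,-8.5,0.3,-18,0,0, 0,-4.4,-1.2,-9,0,0, 0,0,-2,0,0,0, 0,0,-2,0,0,0, 0,0,-2,0,0,0]';python3 -c "
from h import *
go((449.5,72.2,70),69)"; python3 sc.py side | head -3
```

```text
time_s: 35.17
eef_pos: [454.0, 70.6, 80.0]
orientation: [-2.481, -1.705, 0.135]
wrist_force: [0.9, -1.8, -2.9]
grip_width: 25.9
gripper_force: 40.0
time_s: 36.17
eef_pos: [453.4, 70.8, 81.4]
orientation: [-2.481, -1.705, 0.135]
wrist_force: [0.7, 1.2, -8.5]
grip_width: 25.6
gripper_force: 40.0
shift [-0.1 -2.3 11.9] turn [-9.  0. -0.]
side 60 [239. 278.] ctr [435.3 264.3] size [109.3  57.4] axis 0.6
side 60 [126. 261.] ctr [719.5 330.3] size [95. 50.] axis -3.1
side 24 [382. 259.] ctr [131.4  26. ] size [310.2  73.3] axis 81.7
```

```bash
python3 -m jog '[0,-4.5,0.2,-9,0,0, 0,-8.9,1,-18,0,0, 0,-8.9,1,-18,0,0, 0,-8.9,1,-18,0,0, 0,-4.6,-0.4,-9,0,0, 0,0,-1,0,0,0, 0,0,-1,0,0,0, 0,0,-1,0,0,0]'; python3 -m jog '[0,-4.7,-0.1,-9,0,0, 0,-9.4,0.5,-18,0,0, 0,-9.4,0.5,-18,0,0, 0,-9.4,0.5,-18,0,0, 0,-4.9,-1.1,-9,0,0, 0,0,-2,0,0,0, 0,0,-2,0,0,0, 0,0,-2,0,0,0]'; python3 -c "
from h import *
go((449.5,72.2,70),69)"; python3 sc.py side | sed -n 2,4p
```

```text
time_s: 37.22
eef_pos: [454.5, 70.5, 83.0]
orientation: [-2.482, -1.705, 0.133]
wrist_force: [1.8, 0.4, -7.6]
grip_width: 25.3
gripper_force: 40.0
time_s: 38.22
eef_pos: [454.0, 70.7, 85.1]
orientation: [-2.478, -1.702, 0.138]
wrist_force: [-3.1, 0.2, 3.4]
grip_width: 25.3
gripper_force: 40.0
shift [-0.2 -2.3 15.6] turn [-9.2  0.  -0. ]
side 24 [379. 266.] ctr [118.3  28.5] size [307.8  72.9] axis 87.1
side 60 [264. 231.] ctr [445.6  76.1] size [109.2  56.1] axis -20.2
side 24 [198. 216.] ctr [663.1  28.1] size [426.6  52. ] axis -85.2
```

```bash
python3 -m jog '[0,-5,-0.4,-9,0,0, 0,-10.1,0.1,-18,0,0, 0,-10.1,0.1,-18,0,0, 0,-10.1,0.1,-18,0,0, 0,-5.3,-1.7,-9,0,0, 0,0,-2.8,0,0,0, 0,0,-2.8,0,0,0, 0,0,-2.8,0,0,0]'; python3 -m jog '[0,-5.5,-0.2,-9,0,0, 0,-11,0.6,-18,0,0, 0,-11,0.6,-18,0,0, 0,-11,0.6,-18,0,0, 0,-5.7,-1.2,-9,0,0, 0,0,-2.2,0,0,0, 0,0,-2.2,0,0,0, 0,0,-2.2,0,0,0]'; python3 -c "
from h import *
go((449.5,72.2,92),69)"; python3 sc.py side | sed -n 2,4p
```

```text
time_s: 39.28
eef_pos: [455.1, 70.5, 88.0]
orientation: [-2.478, -1.701, 0.137]
wrist_force: [-1.2, 0.1, 1.6]
grip_width: 25.8
gripper_force: 40.0
time_s: 40.28
eef_pos: [453.9, 71.5, 91.6]
orientation: [-2.473, -1.699, 0.142]
wrist_force: [-11.7, 6.0, 25.4]
grip_width: 25.8
gripper_force: 40.0
shift [-0.9 -4.3  0.3] turn [-9.6 -0.  -0. ]
side 24 [380. 265.] ctr [131.4  26. ] size [310.2  73.3] axis 81.7
side 60 [265. 230.] ctr [445.6  77. ] size [112.   57.9] axis -17.0
side 24 [198. 215.] ctr [663.1  28.1] size [426.6  52. ] axis -85.2
```

```bash
python3 -m jog '[0,-3,-0.5,-5,0,0, 0,-5.5,-0.5,-9.2,0,0, 0,-5.5,-0.5,-9.2,0,0, 0,-5.5,-0.5,-9.2,0,0]'; python3 -c "
from h import *
go((449.5,72.2,96),69)"
```

```text
time_s: 40.83
eef_pos: [448.8, 72.7, 91.0]
orientation: [-2.588, -1.778, 0.004]
wrist_force: [-4.9, 3.0, 3.0]
grip_width: 25.6
gripper_force: 40.0
shift [-0.2  0.8 -5. ] turn [-0.2  0.  -0. ]
```

```bash
python3 -m jog '[0,0.4,-1.5,0,0,0, 0,0.8,-2.5,0,0,0, 0,0.8,-2.5,0,0,0]';python3 -m jog '[0,0,-1,0,0,0, 0,0,-2,0,0,0, 0,0,-2,0,0,0]'
```

```text
time_s: 41.2
eef_pos: [449.7, 72.1, 93.6]
orientation: [-2.589, -1.779, 0.003]
wrist_force: [-4.4, 0.9, 1.1]
grip_width: 25.7
gripper_force: 40.0
time_s: 41.58
eef_pos: [451.2, 72.0, 96.5]
orientation: [2.586, 1.778, 0.003]
wrist_force: [0.3, 0.2, 0.4]
grip_width: 25.4
gripper_force: 40.0
```

Bung B is free too. I'll lift it and carry it to the tub.

```bash
python3 -m jog '[0,0,-10,0,0,0, 0,0,-30,0,0,0, 0,0,-65,0,0,0, 0,0,-105,0,0,0, 0,0,-105,0,0,0]'; python3 sc.py side; python3 -c "
from h import *
print(ctrl.read_state()['qpos'].round(2))
go((492,-388,200),69)"
```

```text
time_s: 42.2
eef_pos: [452.5, 72.2, 205.0]
orientation: [2.583, 1.776, 0.01]
wrist_force: [0.3, 0.1, -0.7]
grip_width: 25.6
gripper_force: 40.0
side 60 [239. 278.] ctr [435.3 264.3] size [109.3  57.4] axis 0.6
side 24 [379. 265.] ctr [130.4  26.3] size [310.1  73.4] axis 82.1
side 60 [266. 229.] ctr [444.8  74.9] size [109.1  55.3] axis -21.2
side 60 [296. 201.] ctr [402.2 -82. ] size [108.9  58.5] axis 17.8
side 24 [199. 215.] ctr [663.1  28.1] size [426.6  52. ] axis -85.2
[-0.1  -0.06  1.93 -0.    1.26  0.27]
shift [-415.2  202.8    3.9] turn [ 0.3 -0.   0. ]
```

```bash
python3 -m jog '[-30,15,0,0,0,0, -85,42,0,0,0,0, -140,69,0,0,0,0, -195,96,0,0,0,0, -250,122,0,0,0,0, -305,149,0,0,0,0, -360,176,0,0,0,0, -400,195,0,0,0,0]'; python3 -m jog '[-15,8,4,0,0,0, -15,8,4,0,0,0, -15,8,25,0,0,0, -15,8,48,0,0,0, -15,8,48,0,0,0, -15,8,48,0,0,0]'; python3 -m jog '[0,0,0,0,0,0, 0,0,0,0,0,0, 0,0,0,0,0,0, 0,0,0,0,0,0]' 0.8; python3 -m jog '[0,0,-40,0,0,0, 30,-15,-60,0,0,0, 80,-40,-60,0,0,0, 135,-65,-60,0,0,0]';  python3 sc.py; python3 sc.py side; python3 -c "
from h import *
print(ctrl.read_state()['qpos'].round(2))
crop(ctrl.camera('scene'),150,90,350,240,4,'pics/t2.png')
go((402,-82,200),18)"
```

```text
time_s: 43.25
eef_pos: [487.9, -373.0, 199.6]
orientation: [-2.59, -1.778, -0.0]
wrist_force: [0.5, 0.6, -0.7]
grip_width: 25.8
gripper_force: 40.0
time_s: 44.0
eef_pos: [491.6, -386.8, 154.5]
orientation: [2.586, 1.78, 0.001]
wrist_force: [-0.4, -0.5, -0.3]
grip_width: 25.6
gripper_force: 40.0
time_s: 44.5
eef_pos: [491.1, -387.9, 153.8]
orientation: [2.587, 1.779, 0.001]
wrist_force: [-0.1, 0.0, 0.0]
grip_width: 63.1
gripper_force: 0.0
time_s: 45.0
eef_pos: [478.3, -237.5, 213.8]
orientation: [2.588, 1.776, 0.002]
wrist_force: [-0.2, 0.3, -0.1]
grip_width: 79.2
gripper_force: 0.0
scene 60 [226. 270.] ctr [435.6 262. ] size [109.6  58. ] axis 1.6
scene 60 [254. 224.] ctr [445.4  71.9] size [111.   58.4] axis -20.8
scene 60 [285. 197.] ctr [406.1 -83.6] size [100.9  58.5] axis 23.9
scene 24 [193. 207.] ctr [664.6  26.7] size [426.1  52.9] axis -85.2
side 60 [239. 278.] ctr [435.3 264.3] size [109.3  57.4] axis 0.5
side 60 [265. 229.] ctr [444.2  74.2] size [111.5  56.9] axis -21.2
side 60 [296. 201.] ctr [401.8 -81.4] size [108.2  57.3] axis 19.0
side 24 [199. 215.] ctr [663.1  28.1] size [426.6  52. ] axis -85.2
[-0.68  0.11  1.74  0.    1.29 -0.32]
shift [ 116.9 -126.2   13.3] turn [ 0.1 -0.  51.2]
```

View pics/t2.png

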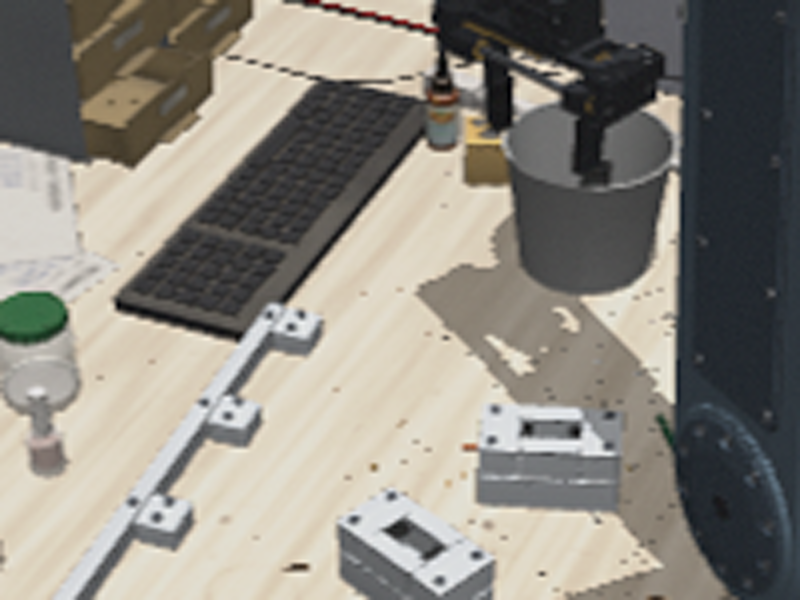

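Both blocks are open: C's port is at (552,428) and B's at (415,537). No bung lies on the bench near the tub. Next I go to block C, grip it across the 56 mm and slide it into bay 3.

```bash
python3 -m jog '[20,-20,10,0,0,10, 50,-55,14,0,0,20, 80,-90,20,0,0,30, 105,-115,30,0,0,40, 117,-126,40,0,0,50, 117,-126,50,0,0,51, 117,-126,50,0,0,51]' 1 40; python3 look.py pics/w5.png; python3 sc.py side;  python3 -c "
from h import *
go((402,-81.8,30),18.5)"
```

```text
time_s: 46.02
eef_pos: [403.1, -85.1, 162.7]
orientation: [3.101, 0.495, 0.001]
wrist_force: [1.0, 0.0, 0.3]
grip_width: 88.1
gripper_force: 0.0
[403.1 -85.1 162.7]
px [212. 361.] ctr@60 [ 195.5 -100.5] size [76.1 40.5] long-axis deg -90.0
px [84. 73.] ctr@60 [447.5  72.2] size [109.  56.] long-axis deg -21.0
side 60 [239. 278.] ctr [435.3 264.3] size [109.3  57.4] axis 0.6
side 60 [265. 229.] ctr [444.1  74.3] size [111.3  56.9] axis -21.2
side 60 [297. 201.] ctr [402.2 -82.2] size [107.5  55. ] axis 21.1
side 24 [198. 215.] ctr [663.1  28.1] size [426.6  52. ] axis -85.2
shift [ -0.5  -4.  133.3] turn [ 0.1 -0.1 -0.4]
```

```bash
python3 -m jog '[0,-3,40,0,0,-0.5, 0,-3.5,80,0,0,-0.5, 0,-3.5,110,0,0,-0.5, 0,-3.5,125,0,0,-0.5, 0,-3.5,132,0,0,-0.5, 0,-3.5,132,0,0,-0.5]' && python3 -m jog '[0,0,0,0,0,0, 0,0,0,0,0,0, 0,0,0,0,0,0, 0,0,0,0,0,0, 0,0,0,0,0,0]' -1 40;  python3 sc.py side;  python3 -c "
from h import *
go((630,-106.3,30),4.8)
print(ctrl.read_state()['qpos'].round(2))"
```

```text
time_s: 46.88
eef_pos: [402.3, -81.4, 31.2]
orientation: [3.099, 0.506, 0.002]
wrist_force: [0.5, -0.2, 0.4]
grip_width: 88.0
gripper_force: 0.0
time_s: 47.5
eef_pos: [403.2, -82.1, 31.8]
orientation: [3.097, 0.506, 0.005]
wrist_force: [0.3, -5.1, 1.5]
grip_width: 55.8
gripper_force: 39.9
side 60 [239. 278.] ctr [435.3 264.3] size [109.3  57.4] axis 0.6
side 60 [265. 229.] ctr [444.2  74.2] size [111.5  56.9] axis -21.2
side 24 [198. 216.] ctr [663.1  28.1] size [426.6  52. ] axis -85.2
shift [207.3  95.1   2.8] turn [ 0.2 -0.2 13.7]
[-0.49  0.14  2.15 -0.    0.85  0.76]
```

```bash
python3 -m jog '[15,9,0,0,0,2, 35,21,0,0,0,5, 55,33,0,0,0,8, 75,45,0,0,0,11, 95,57,0,0,0,13.7, 112,67,0,0,0,13.7, 125,75,0,0,0,13.7, 125,75,0,0,0,13.7]';  python3 -c "
from h import *
go((630,-106.3,30),4.8)"; python3 sc.py; python3 sc.py side
```

```text
time_s: 48.55
eef_pos: [544.2, -111.8, 31.3]
orientation: [3.139, 0.132, 0.0]
wrist_force: [-0.6, 0.4, 2.1]
grip_width: 55.7
gripper_force: 39.9
shift [85.9  1.7  1.3] turn [ 0. -0.  0.]
scene 60 [226. 270.] ctr [435.8 262. ] size [109.9  58. ] axis 1.6
scene 60 [252. 224.] ctr [445.5  71.8] size [110.7  58.4] axis -20.8
scene 24 [193. 207.] ctr [665.1  26.7] size [426.1  52.8] axis -85.2
side 60 [239. 278.] ctr [435.3 264.3] size [109.3  57.4] axis 0.6
side 60 [267. 229.] ctr [444.9  73.9] size [110.   56.9] axis -21.2
side 24 [199. 215.] ctr [663.1  28.1] size [426.6  52. ] axis -85.2
```

Aligned on the bay axis. I'll go straight in, slowing towards the stop and watching for contact.

```bash
python3 -m jog '[15,0.5,0,0,0,0, 32,1,0,0,0,0, 50,1.5,0,0,0,0, 65,1.7,0,0,0,0, 74,1.7,0,0,0,0, 78,1.7,0,0,0,0, 78,1.7,0,0,0,0]'; python3 -m jog '[2,0,0,0,0,0, 4,0,0,0,0,0, 4,0,0,0,0,0]';python3 -m jog '[2,0,0,0,0,0, 4,0,0,0,0,0, 4,0,0,0,0,0]'; python3 -c "
from h import *
go((630,-106.3,30),4.8)"
```

```text
time_s: 49.52
eef_pos: [620.2, -107.3, 31.2]
orientation: [3.138, 0.133, -0.005]
wrist_force: [-6.8, -1.3, 7.8]
grip_width: 55.7
gripper_force: 40.0
time_s: 49.9
eef_pos: [623.6, -107.0, 31.2]
orientation: [3.138, 0.133, -0.006]
wrist_force: [-10.1, -0.9, 8.1]
grip_width: 55.8
gripper_force: 40.0
time_s: 50.28
eef_pos: [627.6, -106.7, 31.2]
orientation: [3.138, 0.133, -0.006]
wrist_force: [-9.4, -1.8, 7.8]
grip_width: 55.6
gripper_force: 40.0
shift [ 2.4 -0.2  1.2] turn [0.  0.2 0.1]
```

```bash
python3 -m jog '[1.5,0,-0.3,0,0,0, 3,0,-0.3,0,0,0, 3,0,-0.3,0,0,0]';python3 -m jog '[1,0,0,0,0,0, 2,0,0,0,0,0, 2,0,0,0,0,0]';python3 -m jog '[1,0,0,0,0,0, 2,0,0,0,0,0, 2,0,0,0,0,0]'
```

```text
time_s: 50.65
eef_pos: [630.5, -106.4, 31.2]
orientation: [3.138, 0.133, -0.006]
wrist_force: [-10.0, -1.8, 6.6]
grip_width: 55.7
gripper_force: 40.0
time_s: 51.02
eef_pos: [632.4, -106.2, 31.2]
orientation: [3.138, 0.133, -0.007]
wrist_force: [-9.5, -0.9, 6.4]
grip_width: 55.9
gripper_force: 40.0
time_s: 51.4
eef_pos: [633.9, -106.1, 31.2]
orientation: [3.139, 0.133, -0.008]
wrist_force: [-10.3, -0.8, 8.7]
grip_width: 56.2
gripper_force: 40.0
```

```bash
python3 -m jog '[1,0,0,0,0,0, 2,0,0,0,0,0, 2,0,0,0,0,0]';python3 -m jog '[1,0,0,0,0,0, 2,0,0,0,0,0, 2,0,0,0,0,0]'; python3 -c "
from h import *
crop(ctrl.camera('side'),180,150,300,240,6,'pics/b1.png')
c=cam('side'); print((proj(c,[[630,-106,60],[689,-101,24]])-[180,150])*6)"
```

```text
time_s: 51.78
eef_pos: [634.0, -106.1, 31.2]
orientation: [-3.139, -0.133, 0.015]
wrist_force: [-18.9, -2.6, 14.8]
grip_width: 55.6
gripper_force: 40.0
time_s: 52.15
eef_pos: [634.1, -106.1, 31.1]
orientation: [-3.138, -0.133, 0.022]
wrist_force: [-28.7, -2.7, 20.5]
grip_width: 55.7
gripper_force: 40.0
[[318.21379015 179.97943407]
 [222.01502225 212.92806822]]
```

View pics/b1.png

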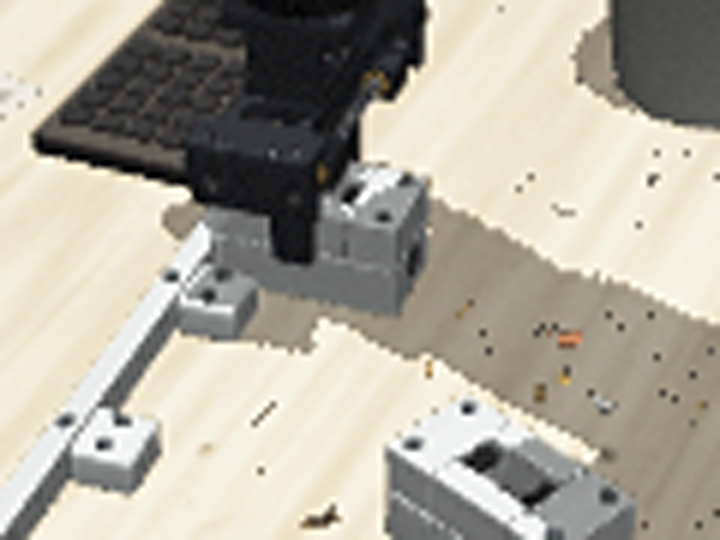

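The crop shows block C at (330,250) in the right bay. The force climbed with no further motion, so it is home. I'll unload, release and rise.

```bash
python3 -m jog '[-1.5,0,0,0,0,0, -3,0,0,0,0,0, -3,0,0,0,0,0]'; python3 -m jog '[0,0,0,0,0,0, 0,0,0,0,0,0, 0,0,0,0,0,0, 0,0,0,0,0,0]' 1;  python3 -m jog '[0,0,-15,0,0,0, 0,0,-45,0,0,0, 0,0,-80,0,0,0, 0,0,-110,0,0,0]'; python3 sc.py; python3 sc.py side;  python3 -c "
from h import *
go((445,73.2,140),-21)
print(ctrl.read_state()['qpos'].round(2))"
```

```text
time_s: 52.58
eef_pos: [634.0, -106.1, 31.1]
orientation: [-3.139, -0.132, 0.011]
wrist_force: [-14.1, -2.2, 10.6]
grip_width: 55.6
gripper_force: 40.0
time_s: 53.08
eef_pos: [638.3, -106.1, 31.7]
orientation: [3.137, 0.132, 0.003]
wrist_force: [0.3, 0.1, 0.3]
grip_width: 87.9
gripper_force: 0.0
time_s: 53.58
eef_pos: [638.6, -106.1, 144.5]
orientation: [3.137, 0.132, 0.005]
wrist_force: [-0.3, -0.5, -0.8]
grip_width: 88.4
gripper_force: 0.0
scene 60 [226. 270.] ctr [435.8 262. ] size [109.9  58. ] axis 1.6
scene 60 [253. 224.] ctr [445.6  71.8] size [110.5  58.4] axis -20.8
scene 24 [186. 216.] ctr [661.3  70.5] size [338.3  52.4] axis -85.1
side 60 [239. 278.] ctr [435.3 264.3] size [109.3  57.4] axis 0.6
side 60 [265. 229.] ctr [444.7  74. ] size [109.6  56.9] axis -21.2
side 24 [193. 223.] ctr [660.   69.6] size [343.3  51.3] axis -85.2
side 60 [234. 181.] ctr [ 630. -106.] size [106.3  56.5] axis 5.2
shift [-180.1 -196.     4.7] turn [ 0.2 -0.6 25.8]
[-0.35  0.42  1.49 -0.    1.22  1.14]
```

C sits at (630,−106) at 5°, as wanted. Now block B to bay 2.

```bash
python3 -m jog '[-30,-35,0,0,0,3, -65,-70,0,0,0,8, -100,-110,0,0,0,14, -140,-150,0,0,0,20, -165,-180,0,0,0,25, -179,-196,4,0.2,-0.6,25.8, -179,-196,4,0.2,-0.6,25.8, -179,-196,4,0.2,-0.6,25.8]'; python3 look.py pics/w6.png; python3 sc.py side|head -3;  python3 -c "
from h import *
go((446,73,31),-21)"
```

```text
time_s: 54.68
eef_pos: [443.9, 73.8, 137.4]
orientation: [-3.087, 0.571, 0.012]
wrist_force: [-0.6, 0.8, -0.0]
grip_width: 88.3
gripper_force: 0.0
[443.9  73.8 137.4]
side 60 [239. 278.] ctr [435.3 264.3] size [109.3  57.4] axis 0.6
side 24 [379. 266.] ctr [130.5  26.3] size [310.1  73.4] axis 82.1
side 60 [266. 229.] ctr [444.2  74.1] size [109.2  55.7] axis -22.6
shift [  2.9  -0.2 106.4] turn [-0.   0.5 -0. ]
```

```bash
python3 -m jog '[2,0,40,0,0.3,0, 2,0,75,0,0.4,0, 2,0,98,0,0.4,0, 2,0,106,0,0.4,0, 2,0,106,0,0.4,0]' && python3 -m jog '[0,0,0,0,0,0, 0,0,0,0,0,0, 0,0,0,0,0,0, 0,0,0,0,0,0, 0,0,0,0,0,0]' -1 40;  python3 -c "
from h import *
print('pre');go((534,16,31),4.8)
go((619,23.2,31),4.8)"
```

```text
time_s: 55.4
eef_pos: [444.4, 73.5, 31.1]
orientation: [-3.088, 0.573, 0.004]
wrist_force: [0.4, 0.2, 0.6]
grip_width: 88.4
gripper_force: 0.0
time_s: 56.02
eef_pos: [444.4, 73.6, 31.7]
orientation: [-3.089, 0.571, 0.002]
wrist_force: [-1.8, -2.2, 6.2]
grip_width: 55.8
gripper_force: 40.0
pre
shift [104.3  21.8   0.5] turn [ -0.    0.1 -25.8]
shift [181.1 -15.4   0.4] turn [ -0.    0.1 -25.8]
```

```bash
python3 -m jog '[12,3,0,0,0,-3, 30,6,0,0,0,-8, 48,10,0,0,0,-13, 66,14,0,0,0,-18, 84,18,0,0,0,-23, 98,21,0,0,0,-25.8, 104,22,0,0,0,-25.8, 104,22,0,0,0,-25.8]';  python3 -c "
from h import *
go((619,23.2,31),4.8)"; python3 sc.py side
```

```text
time_s: 57.02
eef_pos: [531.1, 17.7, 31.6]
orientation: [-3.135, -0.132, 0.011]
wrist_force: [-12.1, 5.7, 18.6]
grip_width: 55.6
gripper_force: 40.0
shift [88.   1.9 -0.1] turn [-0.2  0.4  0. ]
side 60 [239. 278.] ctr [435.3 264.3] size [109.3  57.4] axis 0.6
side 24 [378. 268.] ctr [118.8  29.3] size [306.6  59.3] axis 89.9
side 24 [193. 223.] ctr [659.6  69.5] size [343.3  52. ] axis -85.2
```

```bash
python3 -m jog '[10,0.3,-0.6,0,0,0, 25,0.6,-0.8,0,0,0, 42,1,-0.8,0,0,0, 58,1.5,-0.8,0,0,0, 70,1.7,-0.8,0,0,0, 78,1.9,-0.8,0,0,0, 82,1.9,-0.8,0,0,0, 82,1.9,-0.8,0,0,0]'; python3 -m jog '[2,0,0,0,0,0, 4,0,0,0,0,0, 4,0,0,0,0,0]';python3 -m jog '[1,0,0,0,0,0, 2,0,0,0,0,0, 2,0,0,0,0,0]'; python3 -c "
from h import *
go((619,23.2,30),4.8)"
```

```text
time_s: 58.08
eef_pos: [613.2, 21.5, 31.5]
orientation: [-3.137, -0.133, 0.011]
wrist_force: [-8.9, -1.3, 8.6]
grip_width: 55.9
gripper_force: 40.0
time_s: 58.45
eef_pos: [616.6, 21.8, 31.5]
orientation: [-3.137, -0.133, 0.012]
wrist_force: [-11.1, -0.9, 10.6]
grip_width: 55.9
gripper_force: 40.0
time_s: 58.82
eef_pos: [618.4, 22.0, 31.5]
orientation: [-3.137, -0.133, 0.013]
wrist_force: [-11.3, -1.1, 11.0]
grip_width: 55.5
gripper_force: 40.0
shift [ 0.7 -1.2  1.5] turn [-0.1  0.5  0.1]
```

```bash
python3 -m jog '[1,0,0,0,0,0, 2,0,0,0,0,0, 2,0,0,0,0,0]';python3 -m jog '[1,0,0,0,0,0, 2,0,0,0,0,0, 2,0,0,0,0,0]';python3 -m jog '[1,0,0,0,0,0, 2,0,0,0,0,0, 2,0,0,0,0,0]'
```

```text
time_s: 59.2
eef_pos: [619.4, 22.0, 31.5]
orientation: [-3.137, -0.133, 0.017]
wrist_force: [-16.5, -1.8, 15.6]
grip_width: 55.1
gripper_force: 40.0
time_s: 59.58
eef_pos: [619.5, 22.1, 31.5]
orientation: [-3.137, -0.133, 0.024]
wrist_force: [-25.5, -2.5, 22.3]
grip_width: 55.7
gripper_force: 40.0
time_s: 59.95
eef_pos: [619.7, 22.1, 31.4]
orientation: [-3.137, -0.133, 0.03]
wrist_force: [-30.7, -4.1, 28.5]
grip_width: 55.7
gripper_force: 40.0
```

Contact with the stop, block B is home. I'll unload, release and go to block A.

```bash
python3 -m jog '[-2,0,0,0,0,0, -4,0,0,0,0,0, -4,0,0,0,0,0]'; python3 -m jog '[0,0,0,0,0,0, 0,0,0,0,0,0, 0,0,0,0,0,0, 0,0,0,0,0,0]' 1;  python3 -m jog '[0,0,-15,0,0,0, 0,0,-45,0,0,0, 0,0,-80,0,0,0, 0,0,-110,0,0,0]'; python3 sc.py; python3 sc.py side;  python3 -c "
from h import *
go((435.5,263.2,140),1.2)
print(ctrl.read_state()['qpos'].round(2))"
```

```text
time_s: 60.32
eef_pos: [619.7, 22.0, 31.5]
orientation: [-3.137, -0.133, 0.015]
wrist_force: [-14.0, -2.1, 13.6]
grip_width: 55.6
gripper_force: 40.0
time_s: 60.82
eef_pos: [623.3, 21.9, 31.5]
orientation: [-3.138, -0.132, 0.003]
wrist_force: [-0.3, 0.2, 0.4]
grip_width: 87.8
gripper_force: 0.0
time_s: 61.32
eef_pos: [624.0, 21.7, 144.3]
orientation: [-3.138, -0.132, -0.0]
wrist_force: [0.6, -0.7, 0.1]
grip_width: 88.2
gripper_force: 0.0
scene 60 [228. 172.] ctr [ 630.5 -118.9] size [112.9  46.8] axis -4.2
side 60 [239. 278.] ctr [435.3 264.3] size [109.3  57.4] axis 0.6
side 24 [381. 260.] ctr [115.3  28.6] size [306.   67.2] axis 89.7
side 60 [233. 180.] ctr [ 630.2 -107.3] size [109.1  60.1] axis 4.5
shift [-169.9 -257.1    5.8] turn [ 0.  -0.4  3.6]
[-0.16  0.38  1.55  0.    1.2   1.33]
```

```bash
python3 -m jog '[-25,-40,0,0,0,0, -55,-80,0,0,0,0, -85,-125,0,0,0,1, -115,-170,0,0,0,2, -145,-215,0,0,0,3, -165,-250,3,0,-0.3,3.6, -170,-257,5,0,-0.4,3.6, -170,-257,5,0,-0.4,3.6]'; python3 sc.py; python3 sc.py side;  python3 -c "
from h import *
go((435.5,263.2,32),1.2)"
```

```text
time_s: 62.42
eef_pos: [432.2, 263.4, 136.9]
orientation: [-3.141, -0.036, 0.014]
wrist_force: [-0.3, -0.6, -0.1]
grip_width: 88.0
gripper_force: 0.0
scene 24 [133. 371.] ctr [502.5 562.3] size [345.5 113.2] axis 24.8
scene 60 [375. 231.] ctr [110.9 -40.5] size [96.  54.4] axis 88.8
scene 60 [200. 196.] ctr [664.3  19.6] size [95.8 48.4] axis -56.1
side 60 [238. 277.] ctr [435.  264.8] size [108.7  56.4] axis 0.6
side 60 [211. 199.] ctr [6.458e+02 3.000e-01] size [113.9  58.7] axis -85.3
shift [  3.3  -0.4 105.2] turn [-0.   0.5 -0. ]
```

```bash
python3 -m jog '[3,0,40,0,0.3,0, 3,0,75,0,0.4,0, 3,0,97,0,0.4,0, 3,0,104.5,0,0.4,0, 3,0,104.5,0,0.4,0]' && python3 -m jog '[0,0,0,0,0,0, 0,0,0,0,0,0, 0,0,0,0,0,0, 0,0,0,0,0,0, 0,0,0,0,0,0]' -1 40;  python3 -c "
from h import *
print('pre');go((523,145.5,32),4.8)
go((608,152.7,32),4.8)"
```

```text
time_s: 63.15
eef_pos: [435.0, 263.0, 32.7]
orientation: [-3.141, -0.032, 0.003]
wrist_force: [-0.0, 0.3, -0.0]
grip_width: 88.3
gripper_force: 0.0
time_s: 63.78
eef_pos: [434.7, 263.3, 33.3]
orientation: [-3.141, -0.034, 0.002]
wrist_force: [-0.4, -4.1, 6.0]
grip_width: 55.5
gripper_force: 40.0
pre
shift [ 85.7 119.7   1.1] turn [-0.   0.1 -3.6]
shift [170.8 114.4   1. ] turn [-0.   0.1 -3.6]
```

```bash
python3 -m jog '[10,15,-0.3,0,0,0, 23,33,-0.5,0,0,-1, 37,51,-0.5,0,0,-2, 51,70,-0.5,0,0,-3, 65,90,-0.5,0,0,-3.6, 78,108,-0.5,0,0,-3.6, 85,119,-0.5,0,0,-3.6, 85,119,-0.5,0,0,-3.6]';  python3 -c "
from h import *
go((608,152.7,32),4.8)"; python3 sc.py side
```

```text
time_s: 64.78
eef_pos: [522.7, 146.2, 33.3]
orientation: [-3.138, -0.131, 0.001]
wrist_force: [0.3, -1.1, 2.6]
grip_width: 55.7
gripper_force: 40.0
shift [85.6  0.7  1.2] turn [-0.1  0.  -0. ]
side 24 [380. 266.] ctr [121.4  28.5] size [306.5  58.3] axis 88.9
```

```bash
python3 -m jog '[10,0.2,0,0,0,0, 25,0.4,0,0,0,0, 42,0.6,0,0,0,0, 58,0.7,0,0,0,0, 70,0.7,0,0,0,0, 78,0.7,0,0,0,0, 81,0.7,0,0,0,0, 81,0.7,0,0,0,0]'; python3 -m jog '[2,0,0,0,0,0, 4,0,0,0,0,0, 4,0,0,0,0,0]';python3 -m jog '[1,0,0,0,0,0, 2,0,0,0,0,0, 2,0,0,0,0,0]';python3 -m jog '[1,0,0,0,0,0, 2,0,0,0,0,0, 2,0,0,0,0,0]'
```

```text
time_s: 65.82
eef_pos: [600.2, 153.1, 33.2]
orientation: [-3.138, -0.134, 0.012]
wrist_force: [-11.7, -1.5, 15.8]
grip_width: 55.8
gripper_force: 40.0
time_s: 66.2
eef_pos: [603.8, 153.4, 33.2]
orientation: [-3.138, -0.134, 0.012]
wrist_force: [-13.0, -1.4, 15.3]
grip_width: 55.8
gripper_force: 40.0
time_s: 66.58
eef_pos: [605.6, 153.7, 33.2]
orientation: [-3.138, -0.134, 0.013]
wrist_force: [-13.9, -1.6, 16.6]
grip_width: 55.8
gripper_force: 40.0
time_s: 66.95
eef_pos: [607.6, 153.8, 33.2]
orientation: [-3.138, -0.134, 0.013]
wrist_force: [-14.8, -1.0, 16.3]
grip_width: 56.1
gripper_force: 40.0
```

```bash
python3 -m jog '[1,0,-0.3,0,0,0, 2,0,-0.5,0,0,0, 2,0,-0.5,0,0,0]';python3 -m jog '[1,0,0,0,0,0, 2,0,0,0,0,0, 2,0,0,0,0,0]';python3 -m jog '[1,0,0,0,0,0, 2,0,0,0,0,0, 2,0,0,0,0,0]'
```

```text
time_s: 67.32
eef_pos: [608.3, 153.9, 33.2]
orientation: [-3.138, -0.134, 0.018]
wrist_force: [-17.6, -2.0, 16.7]
grip_width: 56.0
gripper_force: 40.0
time_s: 67.7
eef_pos: [608.4, 153.9, 33.2]
orientation: [3.139, 0.135, -0.025]
wrist_force: [-26.2, -3.2, 24.2]
grip_width: 56.1
gripper_force: 40.0
time_s: 68.08
eef_pos: [608.7, 153.9, 33.1]
orientation: [3.138, 0.135, -0.031]
wrist_force: [-32.1, -5.0, 29.2]
grip_width: 55.6
gripper_force: 40.0
```

```bash
python3 -m jog '[-2,0,0,0,0,0, -4,0,0,0,0,0, -4,0,0,0,0,0]'; python3 -m jog '[0,0,0,0,0,0, 0,0,0,0,0,0, 0,0,0,0,0,0, 0,0,0,0,0,0]' 1;  python3 -m jog '[0,0,-15,0,0,0, 0,0,-50,0,0,0, 0,0,-100,0,0,0, -30,0,-155,0,0,0, -60,0,-200,0,0,0, -100,0,-230,0,0,0]'; python3 -c "
from h import *
go((430,-330,300),4.8)"
```

```text
time_s: 68.45
eef_pos: [608.6, 153.9, 33.1]
orientation: [-3.138, -0.134, 0.016]
wrist_force: [-14.6, -1.5, 15.5]
grip_width: 55.6
gripper_force: 40.0
time_s: 68.95
eef_pos: [612.8, 153.4, 33.2]
orientation: [-3.138, -0.132, 0.003]
wrist_force: [0.5, 0.1, -0.7]
grip_width: 87.5
gripper_force: 0.0
time_s: 69.7
eef_pos: [513.7, 144.7, 267.4]
orientation: [-3.138, -0.132, -0.005]
wrist_force: [0.2, 1.2, 0.3]
grip_width: 88.4
gripper_force: 0.0
shift [-123.2  466.   -33.4] turn [-0.  -0.2  0. ]
```

```bash
python3 -m jog '[-15,55,-10,0,0,0, -30,110,-20,0,0,0, -45,165,-30,0,0,0, -60,220,-33,0,0,0, -75,275,-33,0,0,0, -90,330,-33,0,0,0, -105,385,-33,0,0,0, -120,440,-33,0,0,0]'; python3 -m jog '[0,0,0,0,0,0, 0,0,0,0,0,0]'; python3 sc.py side; python3 sc.py; python3 - <<'E'
from h import *
w=ctrl.camera('wrist'); s=ctrl.camera('scene')
a=cv2.resize(s[150:310,145:320],None,fx=2.2,fy=2.2); b=cv2.resize(w,None,fx=.8,fy=.8)
h=max(a.shape[0],b.shape[0]); f=lambda x:cv2.copyMakeBorder(x,0,h-x.shape[0],0,0,cv2.BORDER_CONSTANT)
cv2.imwrite('pics/end.png',np.hstack([f(a),f(b)])[:,:,::-1])
E
```

```text
time_s: 70.7
eef_pos: [430.4, -305.7, 297.7]
orientation: [3.138, 0.132, -0.0]
wrist_force: [0.5, 0.7, -1.0]
grip_width: 87.9
gripper_force: 0.0
time_s: 70.95
eef_pos: [430.9, -303.5, 296.8]
orientation: [-3.138, -0.131, 0.002]
wrist_force: [0.3, -0.2, 0.3]
grip_width: 87.9
gripper_force: 0.0
side 60 [121. 264.] ctr [724.4 344.5] size [100.2  43.4] axis -9.3
side 60 [233. 180.] ctr [ 630.1 -105.2] size [109.   65.4] axis 5.2
scene 24 [133. 371.] ctr [502.5 562.3] size [345.5 113.2] axis 24.8
scene 60 [225. 174.] ctr [ 631.4 -111. ] size [110.6  67.2] axis 5.0
```

View pics/end.png

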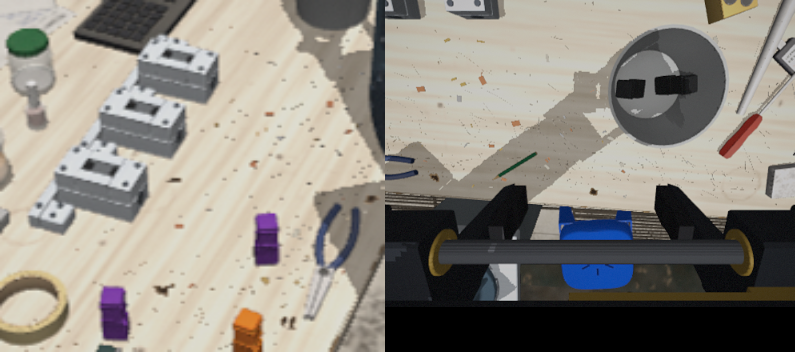

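The final picture shows all three blocks, ports open, side by side in the bays at (178,70), (143,120) and (100,180). Both black bungs lie in the tub at (632,88) and (675,85). The purple and orange look-alikes stand where they were. I'll hand in.

```bash
python3 -c "
from cell import ctrl
print(ctrl.sign_off())"
```

```text
the job is handed in; nothing more can be done
None
```

The job is handed in at about 71 s with both bungs (one block was already open) in the tub and all three blocks slid home in their own bays, but block A was probably lifted about 4 mm for a moment, and set back down, when I drew its bung up too fast.

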